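# Load the tool-hanger rail

### The job

Lift the end cap off the hanger rail and park it in the wooden holder, then slide every hanger that is on the table in through the rail's open end to the mark of its own colour, deepest mark first since hangers cannot pass each other. When all hang centred at their marks, put the cap back down fully into its notch at the rail's end; leave the wood pieces and the tape roll where they are.

Things in the scene. Friction and masses are not known exactly. Their poses are not given: they have to be found in the camera images.
- rail: Fixed hanger rail: slotted aluminium plate 72 mm wide, 6 mm thick, top 70 mm above the table, on a 90 x 285 x 5 mm plywood base; 59 mm free between. Origin under the middle at table height; +y along the slot to the closed end, z up. Slot 15 mm wide at x = 0, open at the -y end (plate ends at y = -130 mm), closed at y = +132 mm by a wall 80 mm high. Thin posts at x = +-33, y = -125 mm.
- rail_mouth (a point): Centre of the rail's open mouth, at plate-top height (70 mm), 150 mm from the rail's origin, axes as the rail's (+y leads in). Two flared guides, 6 mm high, narrow from 36 mm here to the 15 mm slot within 20 mm.
- rail_notch (a point): Centre of the 26 x 26 mm square notch in the slot that takes the end cap, at plate-top height (70 mm), 50 mm in from the mouth; axes as the rail's.
- end_cap: Loose end cap, at the start seated in the rail's notch, shutting the way in. Origin: centre of the plug's underside, z up. Round plug 22 mm diameter (18 at the tip), 14 mm long; black collar 44 mm diameter, z 14-19 mm, rests on rail or holder; orange grip knob 20 mm diameter, z 19-51 mm. Seated, its origin is 14 mm below the plate's or holder's top. 50 g.
- cap_holder: Fixed brown wooden block 64 x 64 x 22 mm with a 26 mm square hole, 16 mm deep, in the middle of its top, for the cap's plug. Origin: centre of the underside, on the table; z up.
- cap_holder_hole0 (a point): Centre of the holder's hole, at its mouth, 22 mm above the table.
- hanger_red: Loose red tool hanger (may be absent), upright on the table. Origin: centre of underside, z up its stem. Steel foot 36 mm diameter, z 0-6 mm, with two wire hooks 22 mm from the axis, 15 high; stem 9 mm diameter, z 6-38; red collar 34 mm, z 38-43; red grip knob 20 mm diameter, z 43-75. Hung, its collar lies on the plate, origin 32 mm above the table; foot and collar pass neither slot nor notch. 60-130 g.
- hanger_yellow: Loose yellow tool hanger (may be absent), upright on the table. Origin: centre of underside, z up its stem. Steel foot 36 mm diameter, z 0-6 mm, with two wire hooks 22 mm from the axis, 15 high; stem 9 mm diameter, z 6-38; yellow collar 34 mm, z 38-43; yellow grip knob 20 mm diameter, z 43-75. Hung, its collar lies on the plate, origin 32 mm above the table; foot and collar pass neither slot nor notch. 60-130 g.
- hanger_blue: Loose blue tool hanger (may be absent), upright on the table. Origin: centre of underside, z up its stem. Steel foot 36 mm diameter, z 0-6 mm, with two wire hooks 22 mm from the axis, 15 high; stem 9 mm diameter, z 6-38; blue collar 34 mm, z 38-43; blue grip knob 20 mm diameter, z 43-75. Hung, its collar lies on the plate, origin 32 mm above the table; foot and collar pass neither slot nor notch. 60-130 g.
- hanger_green: Loose green tool hanger (may be absent), upright on the table. Origin: centre of underside, z up its stem. Steel foot 36 mm diameter, z 0-6 mm, with two wire hooks 22 mm from the axis, 15 high; stem 9 mm diameter, z 6-38; green collar 34 mm, z 38-43; green grip knob 20 mm diameter, z 43-75. Hung, its collar lies on the plate, origin 32 mm above the table; foot and collar pass neither slot nor notch. 60-130 g.
- mark_red: Fixed red mark 12 x 14 mm, 1.4 mm thick, on the rail plate, 28 mm from the slot's centre line on its -x (robot) side. Origin at its centre at plate-top height, axes as the rail's (+y to the closed end): the red hanger belongs at x = +28 mm, y = 0 in this frame. The four marks lie 50 mm apart (rail y = 105, 55, 5, -45 mm) in an order that changes.
- mark_yellow: Fixed yellow mark 12 x 14 mm, 1.4 mm thick, on the rail plate, 28 mm from the slot's centre line on its -x (robot) side. Origin at its centre at plate-top height, axes as the rail's (+y to the closed end): the yellow hanger belongs at x = +28 mm, y = 0 in this frame. The four marks lie 50 mm apart (rail y = 105, 55, 5, -45 mm) in an order that changes.
- mark_blue: Fixed blue mark 12 x 14 mm, 1.4 mm thick, on the rail plate, 28 mm from the slot's centre line on its -x (robot) side. Origin at its centre at plate-top height, axes as the rail's (+y to the closed end): the blue hanger belongs at x = +28 mm, y = 0 in this frame. The four marks lie 50 mm apart (rail y = 105, 55, 5, -45 mm) in an order that changes.
- mark_green: Fixed green mark 12 x 14 mm, 1.4 mm thick, on the rail plate, 28 mm from the slot's centre line on its -x (robot) side. Origin at its centre at plate-top height, axes as the rail's (+y to the closed end): the green hanger belongs at x = +28 mm, y = 0 in this frame. The four marks lie 50 mm apart (rail y = 105, 55, 5, -45 mm) in an order that changes.
- lime_block: Loose lime-wood block 38 x 62 x 36 mm, not part of the job; origin at the centre of its underside.
- masking_tape: Loose roll of masking tape, 82 mm across, 18 mm high, not part of the job; origin at the centre of its underside.
- lime_slab: Loose lime-wood slab 45 x 60 x 16 mm, not part of the job; origin at the centre of its underside.
Not all that is in view belongs to the job. What is shaped like the end_cap but purple or turquoise is not meant.

How it is judged:
By the outcome, as a careful person would: the job done as asked, in the order asked, and still so for the second after the job is handed in, with the robot touching nothing.
Of hanger_red, hanger_yellow, hanger_blue, hanger_green only 3 to 4 are there at a start; the rules pass over those that are not, and their reading is None.
At some moment in a run one of hanger_red, hanger_yellow, hanger_blue, hanger_green may be knocked a few centimetres aside while the robot is not near it.
Once in a run the grip may slacken for a moment while it holds something.
It also fails if it takes over 210 s, if anything falls off the work surface, if the arm or the gripper's body presses on something with over 40 N, if the wrist force passes 120 N, or if a joint passes its speed limit or range.

### The arm

A 6-joint arm with a two-finger parallel gripper is mounted at the origin on a cart in front of the work surface, level with it; the furniture and walls round the work are solid. World frame = base frame: x ahead of the robot, y to its left, z up, the work surface at z = 0. Lengths are in m, angles in rad, forces in N, time in s.
With the tool pointing down it reaches from about 0.25 to 0.775 m from the base axis. Payload 8.9 kg.
Tool frame: the origin (TCP) lies at the very end of the fingers, on their centre line; the grasp point (between the pads) lies ctrl.tcp_to_grasp behind it (ctrl.tcp_to_grasp is the distance from the TCP to the grasp point, in m); z points along the fingers, y is the line along which they close (so a half turn about z gives the same grasp; the last joint's range is limited). The gripper opens to 85 mm and grips with 20 to 120 N. Pads are 22 mm wide; open, the fingers measure 114 mm over their backs; the gripper's body (76 mm by 85 mm) begins 54 mm behind the grasp point. The pads swing forward as they close: fully open they stand 13 mm farther back than shut.
Start: joints at [-0.139, 0.291, -0.153, 1.127, 0, 1.431], TCP at [0.525, 0, 0.231] pointing down, gripper open.
Joint ranges: [-2.52, 2.52], [-0.91, 1.74], [-1.3, 1.37], [-1.96, 2.02], [-1.52, 1.47], [-3.14, 3.14]. Speed limits (rad/s): [2.22, 2.22, 2.79, 3.14, 3.14, 3.14].

### API

Orientations are given as a rotation vector (axis times angle).
In Python, from plant import status, vision, ctrl, spotter gives the robot as it stands.
- The arm moves only by the tool move_arm, never from a script. Its argument "plan" is a list that holds one entry, the list of rows, each a list of 7 numbers: the opening, from -1 (shut) to 1 (fully open), then the shift along the tool's x, y, z in m, then the turn, a rotation vector about the tool's x, y, z in rad. A call has 1 to 20 rows; each row is the pose to reach, as a shift and turn from the pose commanded when the call began, along the tool's axes at that moment; what a row does not reach only later rows make up. A row lasts 1/12 s, in which the tool goes at most 41.7 mm and 7.16 degrees, less where a joint would pass 70% of its speed; a pose out of reach is approached as far as the arm can. A call with a gripper value outside its range is refused whole. The fingers move at their own pace and stop on an object; the grip force is fixed at half the most. Time passes only in rows, so rows that repeat a pose let the fingers close. It gives the time, the measured TCP pose, the force, the opening and the grip force at its end, in the units of the state.
- status.observe(): the state, without advancing time (a new reading comes with each control period).
- vision.camera(name): name is "scene" or "side" or "wrist"; returns a dict with "color" (480x640x3 uint8, blue, green, red), "range_z" (480x640 float32, m along the optical axis (not along the pixel's ray), 0 where there is no reading), "intrinsics" (3x3 intrinsics, pixels), "T" (4x4, takes a point from camera to world coordinates). Camera axes: x right, y up, looking along -z (the intrinsics and any distortion apply to the point x, -y, -z); pixel columns grow to the right and rows downward; lengths in m; the calibration is good to about 2 mm. A picture is of the moment at which its call begins.
- ctrl.job_done(): hands the job in; it is judged then, once.
Trained networks look in a picture, given as the dict that the camera call returned (one of the last four; its "shot" number tells which), for a name from the list of things; names that differ only in an ending like _2 or _b are one class to them, and where a whole thing is asked for, a point or a joint stands for the part that bears it (a point fixed in the world has none). Each returns a list of dicts, best first, with "confidence" (0 to 1); they miss things now and then, are a little off and sometimes report something else, mostly with a low value. They report only what shows in the picture. A call takes as long as a camera call. They do not tell look-alikes from the thing itself.
- spotter.regions_of(picture, query): "mask" (480x640 bool, what is visible of it) and "box" ([centre column, centre row, width, height] in pixels, round what is visible of it).
The state is a dict: "clock": time; "q": joint angles; "qd": joint speeds; "joint_torque": joint torques, N m; "eef_pos": TCP position; "orientation": TCP orientation; "contact_force": force on the tool from outside, world axes, zero at the start; "wrist_torque": the same for the moment, N m; "width": opening from 0.0 (shut) to 1.0 (fully open); "finger_force": force on a finger pad.
Only numpy, scipy, OpenCV 4.12 (cv2) and the standard library are available. Lean on these libraries where they do the work, as an engineer would, in place of code of your own. Each camera call takes 0.05 s, during which the arm holds its last target. There are 200 camera calls.

## Working session

There is one attempt and no reset: what is moved stays moved. The work goes in short steps, Python scripts to look and compute and a tool call to move; the robot and the scene stay as the last step left them, time stands still between calls to the robot, and variables do not carry over. Pictures are saved under pics/ and viewed, at most 14 in all, crops included, and the job is handed in when it is done.

Besides the shell and the picture viewer there is one more tool, called after "Call:" as name([rows], argument=value, ...), one row to a line, values as JSON. move_arm: Moves the arm, as the interface text tells. Its arguments: {"type":"object","properties":{"plan":{"type":"array"}},"required":["plan"]}

```bash
ls; mkdir -p pics; cat > h.py <<'E'
import numpy as np, cv2
from plant import status, vision, ctrl, spotter
from scipy.spatial.transform import Rotation as R
def cloud(p):
    K=np.array(p["intrinsics"]);z=p["range_z"];v,u=np.mgrid[:480,:640]
    P=np.stack([(u-K[0,2])/K[0,0]*z,-(v-K[1,2])/K[1,1]*z,-z,np.ones_like(z)],-1)
    W=(P@np.array(p["T"]).T)[...,:3];W[z<=0]=np.nan
    return W
def st():
    s=status.observe();print("t",s["clock"],"pos",np.round(s["eef_pos"],4),"ori",np.round(s["orientation"],4),"w",s["width"],"f",np.round(s["contact_force"],1),s["finger_force"]);return s
E
python3 - <<'E'
from h import *
s=st();print(ctrl.tcp_to_grasp); print(R.from_rotvec(s["orientation"]).as_matrix().round(3))
for n in ["scene","side"]:
    p=vision.camera(n);cv2.imwrite(f"pics/{n}0.png",p["color"]);W=cloud(p)
    print(n,np.array(p["T"]).round(3).tolist(), np.array(p["intrinsics"]).tolist(), [k for k in p])
    for q in ["rail","end_cap","cap_holder","hanger_red","hanger_yellow","hanger_blue","hanger_green","mark_red","mark_yellow","mark_blue","mark_green"]:
        for r in spotter.regions_of(p,q)[:2]:
            m=r["mask"]; w=W[m]; w=w[~np.isnan(w[:,0])]
            print(q,round(r["confidence"],2),np.round(r["box"]).tolist(),np.nanmedian(w,0).round(3) if len(w) else None, np.percentile(w[:,2],98).round(3) if len(w) else None)
E
```

```text
pics
t 0.0 pos [5.246e-01 1.000e-04 2.307e-01] ori [-2.2207e+00 -2.2208e+00  1.2000e-03] w 0.9986812878096928 f [1.7 0.1 0.1] 0.0
0.0187
[[-0.     1.    -0.001]
 [ 1.     0.     0.   ]
 [ 0.    -0.001 -1.   ]]
scene [[0.599, 0.326, -0.732, -0.212], [-0.801, 0.26, -0.539, -0.596], [0.015, 0.909, 0.416, 0.489], [0.0, 0.0, 0.0, 1.0]] [[446.5664827489849, 0.0, 320.9417893573603], [0.0, 446.5664827489849, 234.9514488568063], [0.0, 0.0, 1.0]] ['color', 'range_z', 'intrinsics', 'T', 'shot']
rail 0.84 [324.0, 228.0, 99.0, 62.0] [0.626 0.032 0.007] 0.074
end_cap 0.85 [397.0, 273.0, 21.0, 28.0] [ 0.552 -0.236  0.019] 0.051
end_cap 0.81 [424.0, 256.0, 18.0, 25.0] [ 0.658 -0.248  0.02 ] 0.051
cap_holder 0.89 [441.0, 289.0, 40.0, 32.0] [ 0.555 -0.331  0.02 ] 0.023
hanger_red 0.88 [354.0, 281.0, 18.0, 36.0] [ 0.448 -0.194  0.042] 0.075
hanger_red 0.51 [325.0, 227.0, 104.0, 66.0] [0.626 0.03  0.006] 0.074
hanger_yellow 0.61 [306.0, 259.0, 20.0, 41.0] [ 0.463 -0.061  0.041] 0.075
hanger_blue 0.86 [221.0, 231.0, 14.0, 35.0] [0.456 0.213 0.038] 0.075
hanger_green 0.59 [265.0, 244.0, 19.0, 36.0] [0.463
[... 446 characters left out ...]
13], [0.0, 0.0, 1.0]] ['color', 'range_z', 'intrinsics', 'T', 'shot']
rail 0.81 [355.0, 218.0, 91.0, 91.0] [0.623 0.017 0.014] 0.076
end_cap 0.84 [451.0, 349.0, 26.0, 21.0] [ 0.527 -0.428  0.02 ] 0.052
end_cap 0.79 [442.0, 270.0, 22.0, 24.0] [ 0.662 -0.25   0.02 ] 0.052
cap_holder 0.64 [431.0, 318.0, 42.0, 42.0] [ 0.57  -0.332  0.02 ] 0.024
hanger_red 0.72 [343.0, 294.0, 20.0, 34.0] [ 0.453 -0.195  0.039] 0.075
hanger_yellow 0.57 [314.0, 257.0, 11.0, 33.0] [ 0.467 -0.062  0.04 ] 0.076
hanger_yellow 0.53 [236.0, 190.0, 26.0, 27.0] [0.475 0.311 0.033] 0.04
hanger_blue 0.6 [252.0, 206.0, 14.0, 32.0] [0.459 0.211 0.042] 0.076
hanger_green 0.82 [284.0, 230.0, 17.0, 37.0] [0.467 0.064 0.039] 0.076
```

View pics/scene0.png

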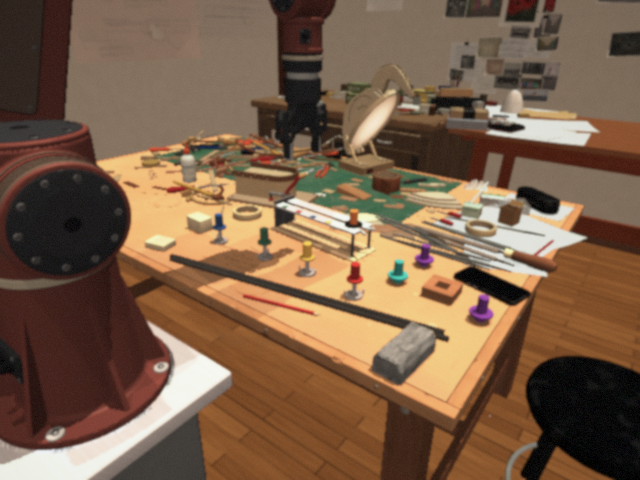

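View pics/side0.png

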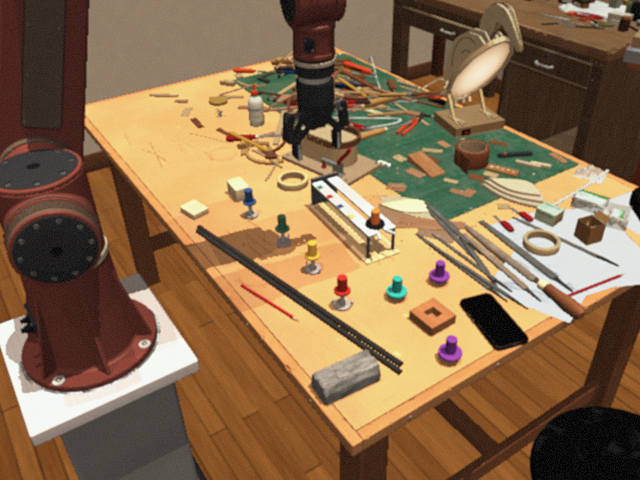

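Both views show all four hangers in a row (blue, green, yellow and red from left to right). The rail sits behind them with its orange cap at the near right end (scene 354,217), and the holder is at scene (441,289). The purple and turquoise caps are look-alikes. I'll use the wrist view for the marks and the rail pose.

```bash
python3 - <<'E'
from h import *
p=vision.camera("wrist");cv2.imwrite("pics/w0.png",p["color"]);np.savez("w0",W=cloud(p),c=p["color"])
print(np.array(p["T"]).round(3).tolist(),np.array(p["intrinsics"]).round(1).tolist())
p=vision.camera("side");np.savez("s0",W=cloud(p),c=p["color"])
E
```

```text
[[1.0, 0.0, 0.001, 0.527], [-0.0, 0.947, 0.32, 0.082], [-0.001, -0.32, 0.947, 0.374], [0.0, 0.0, 0.0, 1.0]] [[336.8, 0.0, 318.4], [0.0, 336.8, 236.5], [0.0, 0.0, 1.0]]
```

View pics/w0.png

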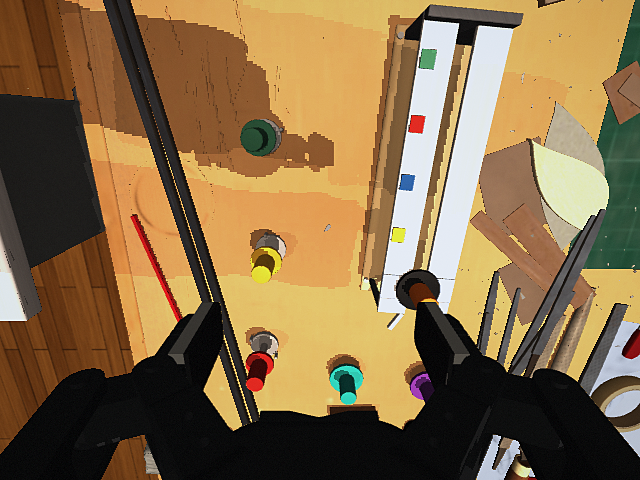

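The wrist view shows the marks from the closed end: green (428,58), red (416,124), blue (406,182), yellow (398,235), with the cap at (418,288). I'll insert in the order green, red, blue, yellow. Next I'll compute the poses.

```bash
cat >> h.py <<'E'
HUE={"red":(175,5),"yellow":(22,32),"blue":(102,120),"green":(55,88),"orange":(6,15)}
def cmask(c,n,smin=120):
    H=cv2.cvtColor(c,cv2.COLOR_BGR2HSV);a,b=HUE[n];h=H[...,0]
    m=((h>=a)|(h<=b)) if a>b else ((h>=a)&(h<=b))
    return m&(H[...,1]>smin)&(H[...,2]>50)
def top(W,c,n,zlo,zhi,box=(0.3,0.8,-0.5,0.4)):
    """robust circle fit of flat top (z in range) points in x,y"""
    m=cmask(c,n)&(W[...,2]>zlo)&(W[...,2]<zhi)&(W[...,0]>box[0])&(W[...,0]<box[1])&(W[...,1]>box[2])&(W[...,1]<box[3])
    return W[m]
def rowf(xy, s):
    pass
E
python3 - <<'E'
from h import *
d=np.load("w0.npz");W,c=d["W"],d["c"]
P=[]
for n,y in [("green",105),("red",55),("blue",5),("yellow",-45)]:
    w=top(W,c,n,.064,.078,(.56,.68,-.12,.2)); w=w
    mid=(w.min(0)+w.max(0))/2; P.append((w.mean(0)));print(n,len(w),w.mean(0).round(4),np.ptp(w,axis=0).round(4))
P=np.array(P);A=[];b=[]
# x = ox + R(th)*( -28, y)
ys=np.array([105,55,5,-45])/1000
from scipy.optimize import least_squares
f=lambda q:np.r_[q[0]-.028*np.cos(q[2])-ys*np.sin(q[2])-P[:,0],q[1]-.028*np.sin(q[2])+ys*np.cos(q[2])-P[:,1]]
r=least_squares(f,[.63,.03,0]);print("rail",r.x.round(4),np.degrees(r.x[2]),(r.fun*1000).round(1))
ox,oy,th=r.x;Rm=np.array([[np.cos(th),-np.sin(th)],[np.sin(th),np.cos(th)]])
for n,v in [("mouth",(0,-.15)),("notch",(0,-.10)),("green",(0,.105)),("yellow",(0,-.045))]: print(n,(Rm@v+[ox,oy]).round(4))
# plate extents in rail frame
L=(W[...,:2]-[ox,oy])@Rm; m=(W[...,2]>.066)&(W[...,2]<.074)&(abs(L[...,0])<.05)&(abs(L[...,1])<.16)
print("x ext",np.percentile(L[m][:,0],[1,99]).round(4),"y",L[m][:,1].min().round(4),"zmed",np.median(W[m][:,2]).round(4))
g=(abs(L[...,0])<.03)&(L[...,1]<-.132)&(L[...,1]>-.155)&(W[...,2]>.05);print("guide z",np.nanpercentile(W[g][:,2],[5,50,95]).round(4), L[g].min(0))
for nm in ["w0","s0"]:
    d=np.load(nm+".npz");W,c=d["W"],d["c"]
    for n in ["red","yellow","blue","green"]:
        w=top(W,c,n,.07,.08,(.40,.52,-.3,.3))
        if len(w): print(nm,n,len(w),((w.max(0)+w.min(0))/2).round(4),np.ptp(w,axis=0).round(4))
    w=top(W,c,"orange",.103,.115,(.55,.70,-.13,0.0))
    if len(w):print(nm,"cap",len(w),((w.max(0)+w.min(0))/2).round(4),np.ptp(w,axis=0).round(4))
    m=(W[...,2]>.018)&(W[...,2]<.027)&(W[...,0]>.5)&(W[...,0]<.63)&(W[...,1]>-.38)&(W[...,1]<-.285);print("holder",((W[m].max(0)+W[m].min(0))/2).round(4) if m.sum() else 0,m.sum())
E
```

```text
green 73 [0.6142 0.1313 0.0716] [0.0125 0.014  0.0034]
red 241 [0.6099 0.0812 0.0717] [0.0121 0.0138 0.0038]
blue 199 [0.6058 0.0314 0.0718] [0.0122 0.0138 0.0041]
yellow 171 [ 0.6018 -0.0182  0.0718] [0.0119 0.0142 0.0037]
rail [ 0.6333  0.0242 -0.0827] -4.73588577162575 [-0.1  0.1  0.1 -0.1 -0.2  0.2  0.1 -0.1]
mouth [ 0.6209 -0.1253]
notch [ 0.6251 -0.0755]
green [0.642  0.1288]
yellow [ 0.6296 -0.0206]
x ext [-0.0359  0.0352] y -0.1497 zmed 0.0703
guide z [0.066  0.0699 0.0714] [-0.02228321 -0.14967024]
w0 red 214 [ 0.4557 -0.1898  0.0736] [0.0184 0.0188 0.0072]
w0 yellow 268 [ 0.4697 -0.0581  0.0757] [0.0188 0.0182 0.0038]
w0 green 121 [0.4691 0.0688 0.0756] [0.0183 0.0181 0.004 ]
w0 cap 51 [ 0.6241 -0.0703  0.1056] [0.0181 0.0094 0.0051]
holder 0 0
s0 red 46 [ 0.4544 -0.1927  0.0737] [0.0177 0.0173 0.0056]
s0 yellow 36 [ 0.4693 -0.0596  0.0747] [0.0174 0.0148 0.0056]
s0 blue 21 [0.4584 0.2123 0.074 ] [0.0123 0.017  0.0077]
s0 green 2 [0.4608 0.0655 0.0711] [0.001  0.0016 0.0015]
s0 cap 13 [ 0.6245 -0.0797  0.1057] [0.019  0.0129 0.0052]
holder [ 0.5745 -0.3279  0.0224] 689
```

Call:
move_arm([
  [[1, -0.02, 0.026, 0, 0, 0, 0.03], [1, -0.04, 0.053, 0, 0, 0, 0.06], [1, -0.06, 0.08, 0, 0, 0, 0.083], [1, -0.0756, 0.1005, 0.01, 0, 0, 0.083], [1, -0.0756, 0.1005, 0.05, 0, 0, 0.083], [1, -0.0756, 0.1005, 0.08, 0, 0, 0.083], [1, -0.0756, 0.1005, 0.08, 0, 0, 0.083], [1, -0.0756, 0.1005, 0.08, 0, 0, 0.083]],
])

```text
clock: 1.97
eef_pos: [0.6243, -0.0753, 0.1504]
orientation: [-2.31, -2.125, 0.003]
contact_force: [0.6, -0.1, 1.1]
width: 0.998
finger_force: 0.0
```

```bash
cat >> h.py <<'E'
OX,OY,TH=.6333,.0242,-.0827
RM=np.array([[np.cos(TH),-np.sin(TH)],[np.sin(TH),np.cos(TH)]])
def rail(x,y): return RM@[x,y]+[OX,OY]
def inrail(p): return (np.asarray(p)-[OX,OY])@RM
def go(s,x,y,z):
    M=R.from_rotvec(s["orientation"]).as_matrix()
    d=M.T@(np.array([x,y,z])-s["eef_pos"]); yaw=np.arctan2(M[1,0],M[0,0])-np.pi/2
    print("shift",d.round(4),"yaw err",round(TH-yaw,4),"tilt",M[:,2].round(3));return d
E
python3 - <<'E'
from h import *
s=st();go(s,*rail(0,-.1),.079)
p=vision.camera("wrist");cv2.imwrite("pics/w1.png",p["color"]);W,c=cloud(p),p["color"]
w=top(W,c,"orange",.100,.115,(.55,.70,-.13,0.0));print(len(w),((w.max(0)+w.min(0))/2).round(4),np.ptp(w,axis=0).round(4))
E
```

```text
t 1.9667 pos [ 0.6243 -0.0753  0.1504] ori [-2.3095 -2.1253  0.0031] w 0.998300609969722 f [ 0.6 -0.1  1.1] 0.0
shift [-0.0001  0.001   0.0714] yaw err 0.0003 tilt [-0.003  0.001 -1.   ]
581 [ 0.6253 -0.0754  0.1045] [0.0197 0.0196 0.009 ]
```

View pics/w1.png

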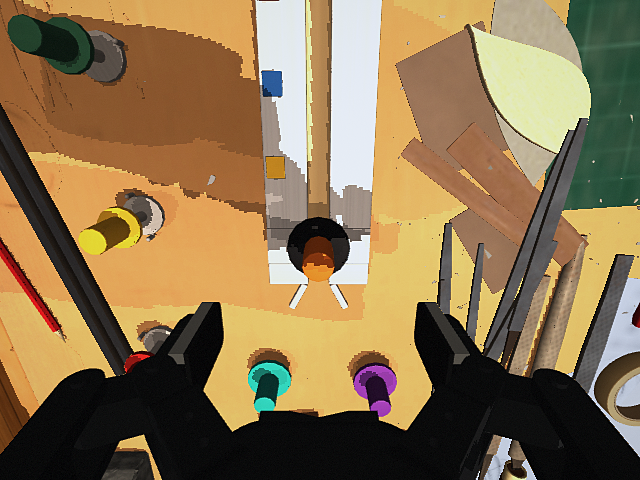

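The wrist view shows the cap knob at (318,262), centred between the fingers, and its measured position matches the notch. Now I'll grasp it.

Call:
move_arm([
  [[1, 0, 0.001, 0.035, 0, 0, 0], [1, 0, 0.001, 0.065, 0, 0, 0], [1, 0, 0.001, 0.071, 0, 0, 0], [1, 0, 0.001, 0.071, 0, 0, 0], [-1, 0, 0.001, 0.071, 0, 0, 0], [-1, 0, 0.001, 0.071, 0, 0, 0], [-1, 0, 0.001, 0.071, 0, 0, 0], [-1, 0, 0.001, 0.071, 0, 0, 0], [-1, 0, 0.001, 0.071, 0, 0, 0], [-1, 0, 0.001, 0.071, 0, 0, 0], [-1, 0, 0.001, 0.071, 0, 0, 0], [-1, 0, 0.001, 0.071, 0, 0, 0], [-1, 0, 0.001, 0.071, 0, 0, 0], [-1, 0, 0.001, 0.071, 0, 0, 0]],
])

```text
clock: 3.18
eef_pos: [0.6262, -0.0758, 0.0812]
orientation: [-2.312, -2.127, 0.001]
contact_force: [-4.0, 0.4, 8.1]
width: 0.21
finger_force: 58.4
```

Call:
move_arm([
  [[-1, 0, 0, -0.015, 0, 0, 0], [-1, 0, 0, -0.04, 0, 0, 0], [-1, 0, 0, -0.07, 0, 0, 0], [-1, -0.03, -0.006, -0.09, 0, 0, 0], [-1, -0.06, -0.012, -0.09, 0, 0, 0], [-1, -0.09, -0.018, -0.09, 0, 0, 0], [-1, -0.12, -0.024, -0.09, 0, 0, 0], [-1, -0.15, -0.03, -0.09, 0, 0, 0], [-1, -0.167, -0.032, -0.09, 0, 0, 0], [-1, -0.167, -0.032, -0.09, 0, 0, 0], [-1, -0.167, -0.032, -0.09, 0, 0, 0]],
])

```text
clock: 4.1
eef_pos: [0.5805, -0.2402, 0.1703]
orientation: [-2.314, -2.125, -0.0]
contact_force: [-0.9, -0.1, -0.8]
width: 0.212
finger_force: 59.1
```

```bash
python3 - <<'E'
from h import *
s=st()
p=vision.camera("wrist");cv2.imwrite("pics/w2.png",p["color"]);W,c=cloud(p),p["color"];np.savez("w2",W=W,c=c)
for r in spotter.regions_of(p,"cap_holder")[:2]:
    m=r["mask"];w=W[m];w=w[(w[:,2]>.018)&(w[:,2]<.027)];print(r["confidence"],r["box"],len(w))
    (cx,cy),(a,b),an=cv2.minAreaRect((w[:,:2]*1000).astype(np.float32));print("holder",cx,cy,a,b,an);go(s,cx/1000,cy/1000,.15)
E
```

```text
t 4.1 pos [ 0.5805 -0.2402  0.1703] ori [-2.3136e+00 -2.1250e+00 -3.0000e-04] w 0.21218011398071956 f [-0.9 -0.1 -0.8] 59.12268340587616
```

View pics/w2.png

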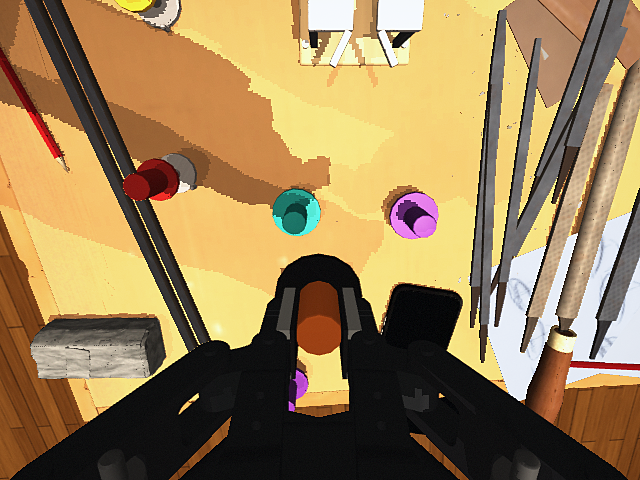

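The wrist view shows the cap held upright at (320,315) and hides the holder. I'll fit the holder from the fixed cameras and check their bias against the rail.

```bash
python3 - <<'E'
from h import *
d=np.load("s0.npz");D={"s0":(d["W"],d["c"])}
for n in ["scene","side"]:
    p=vision.camera(n);D[n]=(cloud(p),p["color"])
for n,(W,c) in D.items():
    m=(W[...,2]>.019)&(W[...,2]<.0265)&(W[...,0]>.5)&(W[...,0]<.64)&(W[...,1]>-.38)&(W[...,1]<-.27)
    k=cv2.morphologyEx(m.astype(np.uint8),cv2.MORPH_OPEN,np.ones((3,3)));cnt=max(cv2.findContours(k,0,1)[0],key=cv2.contourArea)
    mm=np.zeros(m.shape,np.uint8);cv2.drawContours(mm,[cnt],-1,1,-1);w=W[(mm>0)&m]
    r=cv2.minAreaRect((w[:,:2]*1000).astype(np.float32));print(n,len(w),np.round(r[0],1),np.round(r[1],1),r[2],np.median(w[:,2]))
    # hole: inside contour, not top
    h=(cv2.erode(mm,np.ones((5,5)))>0)&~m;h=W[h];print("  hole n",len(h),np.nanmedian(h,0) if len(h) else 0)
    for q,t in [("yellow",rail(-.028,-.045)),("blue",rail(-.028,.005)),("red",rail(-.028,.055)),("green",rail(-.028,.105))]:
        w=top(W,c,q,.064,.078,(.56,.68,-.12,.2))
        if len(w)>5:print("  bias",q,((w.max(0)+w.min(0))[:2]/2-t).round(4),np.ptp(w,axis=0).round(3))
E
```

```text
s0 565 [ 574.3 -328.3] [66.3 67.2] 0.3696490526199341 0.02166450888399296
  hole n 116 [ 0.58334909 -0.31893015  0.00997043]
  bias yellow [-0.0023  0.0001] [0.012 0.009 0.008]
  bias red [-0.0018 -0.0784] [0.016 0.166 0.004]
scene 445 [ 572.5 -328.2] [69.  63.7] 2.242401599884033 0.021257694799031612
  hole n 74 [ 0.58525391 -0.32298433  0.01285608]
side 547 [ 574.  -328.1] [66.1 66.4] 2.0279784202575684 0.021499722050013492
  hole n 2 [ 0.55287807 -0.31299496  0.01838283]
  bias yellow [-0.0007  0.0012] [0.009 0.006 0.005]
  bias red [-0.0024 -0.0019] [0.007 0.006 0.004]
```

Call:
move_arm([
  [[-1, -0.03, 0.001, 0, 0, 0, 0], [-1, -0.06, 0.002, 0, 0, 0, 0], [-1, -0.088, 0.002, 0.02, 0, 0, 0], [-1, -0.088, 0.002, 0.05, 0, 0, 0], [-1, -0.088, 0.002, 0.08, 0, 0, 0], [-1, -0.088, 0.002, 0.105, 0, 0, 0], [-1, -0.088, 0.002, 0.115, 0, 0, 0], [-1, -0.088, 0.002, 0.119, 0, 0, 0], [-1, -0.088, 0.002, 0.123, 0, 0, 0], [-1, -0.088, 0.002, 0.127, 0, 0, 0], [-1, -0.088, 0.002, 0.127, 0, 0, 0]],
])

```text
clock: 5.22
eef_pos: [0.5761, -0.3274, 0.044]
orientation: [2.31, 2.127, 0.0]
contact_force: [0.1, -1.1, -1.4]
width: 0.209
finger_force: 59.2
```

```bash
python3 - <<'E'
from h import *
s=st()
p=vision.camera("side");cv2.imwrite("pics/s3.png",cv2.resize(p["color"][230:390,330:540],None,fx=3,fy=3))
E
```

```text
t 5.2167 pos [ 0.5761 -0.3274  0.044 ] ori [2.3102e+00 2.1270e+00 4.0000e-04] w 0.20904125900987086 f [ 0.1 -1.1 -1.4] 59.16438102722168
```

View pics/s3.png

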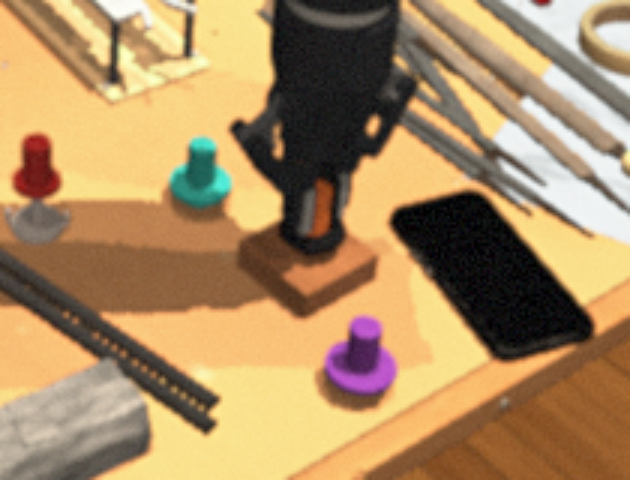

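The crop shows the cap over the holder at (310,235), and with no contact force the plug tip is entering the hole. I'll seat it, release and rise.

Call:
move_arm([
  [[-1, 0, 0, 0.004, 0, 0, 0], [-1, 0, 0, 0.008, 0, 0, 0], [-1, 0, 0, 0.011, 0, 0, 0], [-1, 0, 0, 0.011, 0, 0, 0], [-1, 0, 0, 0.011, 0, 0, 0]],
])

```text
clock: 5.68
eef_pos: [0.5755, -0.3279, 0.0332]
orientation: [2.311, 2.126, -0.001]
contact_force: [-3.0, -0.4, 5.4]
width: 0.212
finger_force: 60.5
```

Call:
move_arm([
  [[1, 0, 0, 0, 0, 0, 0], [1, 0, 0, 0, 0, 0, 0], [1, 0, 0, 0, 0, 0, 0], [1, 0, 0, 0, 0, 0, 0], [1, 0, 0, -0.03, 0, 0, 0], [1, 0, 0, -0.065, 0, 0, 0], [1, 0, 0, -0.1, 0, 0, 0], [1, 0.03, -0.011, -0.13, 0, 0, 0], [1, 0.068, -0.024, -0.13, 0, 0, 0], [1, 0.106, -0.038, -0.13, 0, 0, 0], [1, 0.144, -0.052, -0.13, 0, 0, 0], [1, 0.182, -0.065, -0.13, 0, 0, 0], [1, 0.22, -0.079, -0.13, 0, 0, 0], [1, 0.258, -0.093, -0.13, 0, 0, 0], [1, 0.296, -0.106, -0.13, 0, 0, 0], [1, 0.334, -0.12, -0.13, 0, 0, 0], [1, 0.37, -0.133, -0.125, 0, 0, 0], [1, 0.387, -0.139, -0.117, 0, 0, 0], [1, 0.387, -0.139, -0.117, 0, 0, 0], [1, 0.387, -0.139, -0.117, 0, 0, 0]],
])

```text
clock: 7.35
eef_pos: [0.4687, 0.0707, 0.1493]
orientation: [-2.309, -2.13, 0.0]
contact_force: [0.1, 0.2, -0.5]
width: 0.998
finger_force: 0.0
```

```bash
cat >> h.py <<'E'
def knob(n,z=.045,box=(.36,.56,-.35,.32),zr=(.068,.082)):
    s=st();p=vision.camera("wrist");cv2.imwrite("pics/last.png",p["color"]);W,c=cloud(p),p["color"]
    w=top(W,c,n,*zr,box);print(n,len(w),((w.max(0)+w.min(0))/2).round(4),np.ptp(w,axis=0).round(4)) if len(w) else print("none")
    if len(w): return go(s,*((w.max(0)+w.min(0))/2)[:2],z)
E
python3 - <<'E'
from h import *
knob("green")
p=vision.camera("side");W=cloud(p);c=p["color"];cv2.imwrite("pics/s4.png",c)
w=W[230:360,400:500].reshape(-1,3);w=w[(abs(w[:,0]-.575)<.015)&(abs(w[:,1]+.328)<.015)];print("cap top z",np.nanmax(w[:,2]))
for n in ["red","yellow","blue"]:
    w=top(W,c,n,.07,.08,(.36,.56,-.35,.3));print(n,len(w),((w.max(0)+w.min(0))/2).round(4),np.ptp(w,axis=0).round(4)) if len(w) else 0
E
```

```text
t 7.35 pos [0.4687 0.0707 0.1493] ori [-2.3091e+00 -2.1301e+00  4.0000e-04] w 0.9984542496442442 f [ 0.1  0.2 -0.5] 0.0
green 76 [0.469  0.0687 0.073 ] [0.0196 0.0185 0.0071]
shift [-0.002   0.0005  0.1043] yaw err -0.0021 tilt [-0. -0. -1.]
cap top z 0.06189342163961342
red 45 [ 0.4514 -0.1923  0.0744] [0.0165 0.0177 0.0086]
yellow 46 [ 0.4694 -0.0581  0.074 ] [0.0206 0.0181 0.0073]
blue 18 [0.4583 0.2112 0.0745] [0.0147 0.015  0.0043]
```

Call:
move_arm([
  [[1, -0.002, 0, 0.035, 0, 0, 0], [1, -0.002, 0, 0.07, 0, 0, 0], [1, -0.002, 0, 0.098, 0, 0, 0], [1, -0.002, 0, 0.101, 0, 0, 0], [-1, -0.002, 0, 0.101, 0, 0, 0], [-1, -0.002, 0, 0.101, 0, 0, 0], [-1, -0.002, 0, 0.101, 0, 0, 0], [-1, -0.002, 0, 0.101, 0, 0, 0], [-1, -0.002, 0, 0.101, 0, 0, 0], [-1, -0.002, 0, 0.101, 0, 0, 0], [-1, -0.002, 0, 0.101, 0, 0, 0], [-1, -0.002, 0, 0.101, 0, 0, 0], [-1, -0.002, 0, 0.101, 0, 0, 0], [-1, -0.002, 0, 0.101, 0, 0, 0], [-1, -0.002, 0, 0.08, 0, 0, 0], [-1, -0.002, 0, 0.04, 0, 0, 0], [-1, -0.002, 0, 0, 0, 0, 0], [-1, -0.002, 0, 0, 0, 0, 0]],
])

```text
clock: 8.95
eef_pos: [0.4726, 0.068, 0.1559]
orientation: [2.306, 2.123, 0.011]
contact_force: [1.0, -0.6, -0.3]
width: 0.21
finger_force: 59.0
```

Call:
move_arm([
  [[-1, -0.03, 0.022, 0, 0, 0, 0], [-1, -0.06, 0.043, 0, 0, 0, 0], [-1, -0.09, 0.065, 0, 0, 0, 0], [-1, -0.12, 0.087, 0, 0, 0, 0], [-1, -0.15, 0.109, 0, 0, 0, 0], [-1, -0.18, 0.13, 0, 0, 0, 0], [-1, -0.21, 0.152, 0, 0, 0, 0], [-1, -0.231, 0.1675, 0, 0, 0, 0], [-1, -0.231, 0.1675, 0, 0, 0, 0], [-1, -0.231, 0.1675, 0, 0, 0, 0]],
])

```text
clock: 9.78
eef_pos: [0.6168, -0.1774, 0.1487]
orientation: [-2.313, -2.125, 0.0]
contact_force: [-1.2, 0.9, -1.9]
width: 0.213
finger_force: 59.1
```

```bash
python3 - <<'E'
from h import *
s=st();print(inrail(s["eef_pos"][:2]));go(s,*rail(0,-.2),.084)
p=vision.camera("wrist");cv2.imwrite("pics/w5.png",p["color"]);W,c=cloud(p),p["color"]
w=top(W,c,"green",.10,.20,(.55,.68,-.24,-.12));h=np.nanmax(w[:,2]);print("top z",h, "tcp-top",s["eef_pos"][2]-h)
t=w[w[:,2]>h-.006];print(len(t),((t.max(0)+t.min(0))/2).round(4),np.ptp(t,axis=0).round(4))
p=vision.camera("side");cv2.imwrite("pics/s5.png",cv2.resize(p["color"][180:330,320:520],None,fx=3,fy=3))
E
```

```text
t 9.7833 pos [ 0.6168 -0.1774  0.1487] ori [-2.3132e+00 -2.1250e+00  2.0000e-04] w 0.2127953362229394 f [-1.2  0.9 -1.9] 59.06372845172882
[ 1.87020128e-04 -2.02267118e-01]
shift [ 0.0023 -0.0002  0.0647] yaw err 0.002 tilt [-0.  0. -1.]
top z 0.1765273789022077 tcp-top -0.027793839059605474
241 [ 0.6184 -0.176   0.1749] [0.0179 0.0189 0.0032]
```

View pics/s5.png

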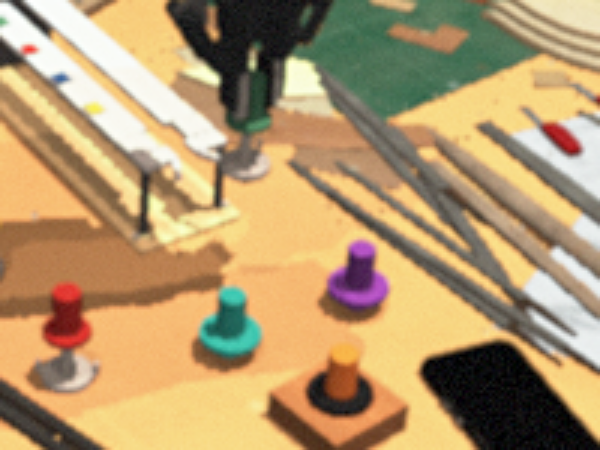

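The crop shows the hanger upright in the gripper in front of the mouth (250,130), and the parked cap sits flat in the holder (340,390). I'll lower the hanger and slide it in.

Call:
move_arm([
  [[-1, 0, -0.0005, 0.03, 0, 0, 0], [-1, 0, -0.0005, 0.06, 0, 0, 0], [-1, 0, -0.0005, 0.065, 0, 0, 0], [-1, 0, -0.0005, 0.065, 0, 0, 0], [-1, 0.015, -0.0005, 0.065, 0, 0, 0], [-1, 0.03, -0.0005, 0.065, 0, 0, 0], [-1, 0.045, -0.0005, 0.065, 0, 0, 0], [-1, 0.06, -0.0005, 0.065, 0, 0, 0], [-1, 0.075, -0.0005, 0.065, 0, 0, 0], [-1, 0.09, -0.0005, 0.065, 0, 0, 0], [-1, 0.1, -0.0005, 0.065, 0, 0, 0], [-1, 0.1, -0.0005, 0.065, 0, 0, 0]],
])

```text
clock: 10.88
eef_pos: [0.6245, -0.0738, 0.0844]
orientation: [-2.309, -2.13, -0.0]
contact_force: [-0.8, 0.6, -1.1]
width: 0.211
finger_force: 59.1
```

Call:
move_arm([
  [[-1, 0.02, 0, 0, 0, 0, 0], [-1, 0.04, 0, 0, 0, 0, 0], [-1, 0.06, 0, 0, 0, 0, 0], [-1, 0.08, 0, 0, 0, 0, 0], [-1, 0.1, 0, 0, 0, 0, 0], [-1, 0.12, 0, 0, 0, 0, 0], [-1, 0.14, 0, 0, 0, 0, 0], [-1, 0.16, 0, 0, 0, 0, 0], [-1, 0.18, 0, 0, 0, 0, 0], [-1, 0.195, 0, 0, 0, 0, 0], [-1, 0.205, 0, 0, 0, 0, 0], [-1, 0.205, 0, 0, 0, 0, 0], [-1, 0.205, 0, 0, 0, 0, 0]],
])

```text
clock: 11.97
eef_pos: [0.6414, 0.1275, 0.0842]
orientation: [2.311, 2.128, -0.001]
contact_force: [0.7, 0.4, -0.6]
width: 0.214
finger_force: 59.1
```

```bash
cat >> h.py <<'E'
def held(n,ty,zlo=.09):
    s=st();print("tcp rail",inrail(s["eef_pos"][:2]).round(4));go(s,*rail(0,ty),.0795)
    p=vision.camera("wrist");cv2.imwrite("pics/last.png",p["color"]);W,c=cloud(p),p["color"]
    e=s["eef_pos"];w=top(W,c,n,zlo,.2,(e[0]-.05,e[0]+.05,e[1]-.03,e[1]+.03));h=np.percentile(w[:,2],99);t=w[w[:,2]>h-.006]
    print("knob top z",h.round(4),"rail",inrail(((t.max(0)+t.min(0))/2)[:2]).round(4),np.ptp(t,axis=0).round(4))
    for k in HUE:
        w=top(W,c,k,.066,.0745,(.58,.63,-.05,.16));
        if len(w)>20:print(" mark",k,inrail(((w.max(0)+w.min(0))/2)[:2]).round(4),np.ptp(w,axis=0).round(3))
E
python3 -c "
from h import *
held('green',.105)"
```

```text
t 11.9667 pos [0.6414 0.1275 0.0842] ori [ 2.3111e+00  2.1276e+00 -6.0000e-04] w 0.2143334512799393 f [ 0.7  0.4 -0.6] 59.11456346511841
tcp rail [-0.0004  0.1036]
shift [0.0014 0.0004 0.0047] yaw err -0.0001 tilt [-0. -0. -1.]
knob top z 0.1115 rail [0.0011 0.1047] [0.018  0.018  0.0032]
 mark green [-0.0276  0.1053] [0.012 0.014 0.003]
```

Call:
move_arm([
  [[-1, 0.001, 0, 0.005, 0, 0, 0], [-1, 0.001, 0, 0.005, 0, 0, 0], [1, 0.001, 0, 0.005, 0, 0, 0], [1, 0.001, 0, 0.005, 0, 0, 0], [1, 0.001, 0, 0.005, 0, 0, 0], [1, 0.001, 0, 0.005, 0, 0, 0], [1, 0.001, 0, -0.03, 0, 0, 0], [1, 0.001, 0, -0.065, 0, 0, 0], [1, -0.01, -0.005, -0.08, 0, 0, 0], [1, -0.045, -0.022, -0.08, 0, 0, 0], [1, -0.08, -0.039, -0.08, 0, 0, 0], [1, -0.115, -0.056, -0.08, 0, 0, 0], [1, -0.15, -0.073, -0.08, 0, 0, 0], [1, -0.185, -0.09, -0.08, 0, 0, 0], [1, -0.22, -0.107, -0.08, 0, 0, 0], [1, -0.255, -0.124, -0.08, 0, 0, 0], [1, -0.29, -0.14, -0.075, 0, 0, 0], [1, -0.32, -0.155, -0.07, 0, 0, 0], [1, -0.333, -0.161, -0.066, 0, 0, 0], [1, -0.333, -0.161, -0.066, 0, 0, 0]],
])

```text
clock: 13.68
eef_pos: [0.4512, -0.1932, 0.1496]
orientation: [-2.315, -2.122, 0.002]
contact_force: [0.6, 1.5, -0.6]
width: 0.999
finger_force: 0.0
```

```bash
python3 - <<'E'
from h import *
knob("red",.048)
p=vision.camera("side");W=cloud(p);c=p["color"];cv2.imwrite("pics/s6.png",c)
for n,b,z in [("yellow",(.36,.56,-.35,.3),(.07,.08)),("blue",(.36,.56,-.35,.3),(.07,.08)),("green",(.6,.7,.09,.17),(.102,.112))]:
    w=top(W,c,n,*z,b);print(n,len(w),((w.max(0)+w.min(0))/2).round(4),np.ptp(w,axis=0).round(4)) if len(w) else 0
E
```

```text
t 13.6833 pos [ 0.4512 -0.1932  0.1496] ori [-2.3154e+00 -2.1222e+00  1.7000e-03] w 0.9985199890395158 f [ 0.6  1.5 -0.6] 0.0
red 632 [ 0.4557 -0.1904  0.0728] [0.019  0.0197 0.0093]
shift [0.0032 0.0043 0.1016] yaw err 0.0043 tilt [-0.001 -0.    -1.   ]
yellow 35 [ 0.4682 -0.059   0.0739] [0.0158 0.0206 0.0068]
blue 19 [0.4576 0.2111 0.0739] [0.0131 0.0198 0.0073]
```

Call:
move_arm([
  [[1, 0.003, 0.004, 0.035, 0, 0, 0], [1, 0.003, 0.004, 0.07, 0, 0, 0], [1, 0.003, 0.004, 0.098, 0, 0, 0], [1, 0.003, 0.004, 0.1015, 0, 0, 0], [-1, 0.003, 0.004, 0.1015, 0, 0, 0], [-1, 0.003, 0.004, 0.1015, 0, 0, 0], [-1, 0.003, 0.004, 0.1015, 0, 0, 0], [-1, 0.003, 0.004, 0.1015, 0, 0, 0], [-1, 0.003, 0.004, 0.1015, 0, 0, 0], [-1, 0.003, 0.004, 0.1015, 0, 0, 0], [-1, 0.003, 0.004, 0.1015, 0, 0, 0], [-1, 0.003, 0.004, 0.1015, 0, 0, 0], [-1, 0.003, 0.004, 0.1015, 0, 0, 0], [-1, 0.003, 0.004, 0.075, 0, 0, 0], [-1, 0.003, 0.004, 0.04, 0, 0, 0], [-1, 0.003, 0.015, 0.005, 0, 0, 0], [-1, 0.01, 0.05, 0, 0, 0, 0], [-1, 0.015, 0.085, 0, 0, 0, 0], [-1, 0.02, 0.12, 0, 0, 0, 0], [-1, 0.025, 0.15, 0, 0, 0, 0]],
])

```text
clock: 15.45
eef_pos: [0.6071, -0.1782, 0.1511]
orientation: [2.311, 2.126, 0.001]
contact_force: [0.2, -0.8, -1.1]
width: 0.21
finger_force: 58.9
```

Call:
move_arm([
  [[-1, 0.005, 0.012, 0, 0, 0, 0], [-1, 0.005, 0.012, 0, 0, 0, 0], [-1, 0.005, 0.012, 0, 0, 0, 0], [-1, 0.005, 0.012, 0, 0, 0, 0]],
])

```text
clock: 15.78
eef_pos: [0.6162, -0.1742, 0.1502]
orientation: [-2.311, -2.127, 0.001]
contact_force: [-0.3, -0.7, -0.4]
width: 0.214
finger_force: 59.0
```

```bash
python3 -c "
from h import *
held('red',-.2)"
```

```text
t 15.7833 pos [ 0.6162 -0.1742  0.1502] ori [-2.3112e+00 -2.1266e+00  1.1000e-03] w 0.21388621463198262 f [-0.3 -0.7 -0.4] 58.9788544178009
tcp rail [-0.0006 -0.1992]
shift [-0.0008  0.0007  0.0707] yaw err 0.0004 tilt [-0.001  0.    -1.   ]
knob top z 0.1768 rail [ 0.0009 -0.2011] [0.0185 0.0199 0.0065]
 mark yellow [-0.0275 -0.0518] [0.011 0.001 0.003]
```

Call:
move_arm([
  [[-1, 0, 0, 0.03, 0, 0, 0], [-1, 0, 0, 0.06, 0, 0, 0], [-1, 0, 0, 0.066, 0, 0, 0], [-1, 0, 0, 0.066, 0, 0, 0], [-1, 0.02, 0, 0.066, 0, 0, 0], [-1, 0.035, 0, 0.066, 0, 0, 0], [-1, 0.05, 0, 0.066, 0, 0, 0], [-1, 0.065, 0, 0.066, 0, 0, 0], [-1, 0.08, 0, 0.066, 0, 0, 0], [-1, 0.1, 0, 0.066, 0, 0, 0], [-1, 0.12, 0, 0.066, 0, 0, 0], [-1, 0.14, 0, 0.066, 0, 0, 0], [-1, 0.16, 0, 0.066, 0, 0, 0], [-1, 0.18, 0, 0.066, 0, 0, 0], [-1, 0.2, 0, 0.066, 0, 0, 0], [-1, 0.22, 0, 0.066, 0, 0, 0], [-1, 0.24, 0, 0.066, 0, 0, 0], [-1, 0.254, 0, 0.066, 0, 0, 0], [-1, 0.254, 0, 0.066, 0, 0, 0], [-1, 0.254, 0, 0.066, 0, 0, 0]],
])

```text
clock: 17.5
eef_pos: [0.6383, 0.0799, 0.0845]
orientation: [2.31, 2.129, -0.0]
contact_force: [0.5, -0.3, -0.9]
width: 0.213
finger_force: 59.0
```

```bash
cat >> h.py <<'E'
def hung(n):
    p=vision.camera("wrist");cv2.imwrite("pics/last.png",p["color"]);W,c=cloud(p),p["color"]
    w=top(W,c,n,.10,.2,(.55,.72,-.2,.2))
    if len(w):print("hung",n,len(w),inrail(((w.max(0)+w.min(0))/2)[:2]).round(4),np.ptp(w,axis=0).round(4),w[:,2].max())
E
python3 -c "
from h import *
held('red',.055);hung('green')"
```

```text
t 17.5 pos [0.6383 0.0799 0.0845] ori [ 2.3096e+00  2.1292e+00 -2.0000e-04] w 0.2128408358494179 f [ 0.5 -0.3 -0.9] 59.03705656528473
tcp rail [0.0004 0.0559]
shift [-0.0009 -0.0004  0.005 ] yaw err -0.0015 tilt [ 0. -0. -1.]
knob top z 0.1112 rail [0.0019 0.0541] [0.0184 0.02   0.0064]
 mark red [-0.0278  0.0553] [0.013 0.015 0.003]
 mark green [-0.023   0.1053] [0.022 0.014 0.004]
hung green 158 [0.0019 0.1043] [0.0189 0.0188 0.0085] 0.10865092555886859
```

Call:
move_arm([
  [[-1, 0, 0, 0.004, 0, 0, 0], [-1, 0, 0, 0.004, 0, 0, 0], [1, 0, 0, 0.004, 0, 0, 0], [1, 0, 0, 0.004, 0, 0, 0], [1, 0, 0, 0.004, 0, 0, 0], [1, 0, 0, 0.004, 0, 0, 0], [1, 0, 0, -0.03, 0, 0, 0], [1, 0, 0, -0.065, 0, 0, 0], [1, 0, -0.01, -0.08, 0, 0, 0], [1, 0.02, -0.04, -0.08, 0, 0, 0], [1, 0.04, -0.07, -0.08, 0, 0, 0], [1, 0.06, -0.1, -0.08, 0, 0, 0], [1, 0.08, -0.13, -0.08, 0, 0, 0], [1, 0.1, -0.16, -0.075, 0, 0, 0], [1, 0.117, -0.19, -0.066, 0, 0, 0], [1, 0.117, -0.19, -0.066, 0, 0, 0], [1, 0.117, -0.19, -0.066, 0, 0, 0]],
])

```text
clock: 19.02
eef_pos: [0.4571, 0.212, 0.1501]
orientation: [-2.309, -2.13, 0.001]
contact_force: [0.5, -0.5, 0.9]
width: 1.001
finger_force: 0.0
```

```bash
python3 - <<'E'
from h import *
knob("blue",.048)
p=vision.camera("side");W=cloud(p);c=p["color"];cv2.imwrite("pics/s7.png",c)
for n,b,z in [("yellow",(.36,.56,-.35,.3),(.07,.08)),("green",(.6,.7,.05,.17),(.1,.113)),("red",(.6,.7,.0,.17),(.1,.113))]:
    w=top(W,c,n,*z,b);print(n,len(w),((w.max(0)+w.min(0))/2).round(4),inrail(((w.max(0)+w.min(0))/2)[:2]).round(4),np.ptp(w,axis=0).round(4)) if len(w) else 0
E
```

```text
t 19.0167 pos [0.4571 0.212  0.1501] ori [-2.3088e+00 -2.1299e+00  1.3000e-03] w 1.0013212698028557 f [ 0.5 -0.5  0.9] 0.0
blue 497 [0.4621 0.2162 0.0747] [0.0193 0.0184 0.0049]
shift [0.0046 0.0047 0.1021] yaw err -0.0021 tilt [-0.001 -0.    -1.   ]
yellow 48 [ 0.47   -0.0579  0.0746] [-0.156  -0.0953] [0.0194 0.0227 0.0058]
red 34 [0.6371 0.0745 0.1055] [-0.0004  0.0505] [0.016  0.0218 0.0108]
```

Call:
move_arm([
  [[1, 0.0045, 0.0045, 0.035, 0, 0, 0], [1, 0.0045, 0.0045, 0.07, 0, 0, 0], [1, 0.0045, 0.0045, 0.098, 0, 0, 0], [1, 0.0045, 0.0045, 0.102, 0, 0, 0], [-1, 0.0045, 0.0045, 0.102, 0, 0, 0], [-1, 0.0045, 0.0045, 0.102, 0, 0, 0], [-1, 0.0045, 0.0045, 0.102, 0, 0, 0], [-1, 0.0045, 0.0045, 0.102, 0, 0, 0], [-1, 0.0045, 0.0045, 0.102, 0, 0, 0], [-1, 0.0045, 0.0045, 0.102, 0, 0, 0], [-1, 0.0045, 0.0045, 0.102, 0, 0, 0], [-1, 0.0045, 0.0045, 0.102, 0, 0, 0], [-1, 0.0045, 0.0045, 0.102, 0, 0, 0], [-1, 0.0045, 0.0045, 0.075, 0, 0, 0], [-1, 0.0045, 0.0045, 0.04, 0, 0, 0], [-1, 0.0045, 0.0045, 0, 0, 0, 0], [-1, 0.0045, 0.0045, -0.005, 0, 0, 0]],
])

```text
clock: 20.53
eef_pos: [0.4667, 0.2164, 0.1616]
orientation: [2.309, 2.125, 0.012]
contact_force: [1.7, 0.2, -0.6]
width: 0.213
finger_force: 58.8
```

Call:
move_arm([
  [[-1, -0.035, 0.015, 0, 0, 0, 0], [-1, -0.07, 0.03, 0, 0, 0, 0], [-1, -0.105, 0.045, 0, 0, 0, 0], [-1, -0.14, 0.06, 0, 0, 0, 0], [-1, -0.175, 0.075, 0, 0, 0, 0], [-1, -0.21, 0.09, 0, 0, 0, 0], [-1, -0.245, 0.105, 0, 0, 0, 0], [-1, -0.28, 0.12, 0, 0, 0, 0], [-1, -0.315, 0.14, 0, 0, 0, 0], [-1, -0.345, 0.16, 0, 0, 0, 0], [-1, -0.37, 0.18, 0, 0, 0, 0], [-1, -0.377, 0.1866, 0, 0, 0, 0], [-1, -0.377, 0.1866, 0, 0, 0, 0], [-1, -0.377, 0.1866, 0, 0, 0, 0]],
])

```text
clock: 21.7
eef_pos: [0.618, -0.1759, 0.155]
orientation: [-2.312, -2.126, 0.0]
contact_force: [-0.2, -0.1, -1.2]
width: 0.21
finger_force: 58.8
```

```bash
python3 -c "
from h import *
held('blue',-.2)"
```

```text
t 21.7 pos [ 0.618  -0.1759  0.155 ] ori [-2.3119e+00 -2.1260e+00  2.0000e-04] w 0.2104894626561148 f [-0.2 -0.1 -1.2] 58.83883595466614
tcp rail [ 0.0012 -0.2007]
shift [ 0.0007 -0.0012  0.0755] yaw err 0.001 tilt [-0.001  0.    -1.   ]
knob top z 0.1822 rail [ 0.0028 -0.2002] [0.018  0.0188 0.0036]
 mark yellow [-0.0278 -0.0518] [0.011 0.001 0.002]
```

Shift y −0.0015, z +0.0705; blue target 0.005 → forward 0.205.

Call:
move_arm([
  [[-1, 0, -0.0015, 0.03, 0, 0, 0], [-1, 0, -0.0015, 0.06, 0, 0, 0], [-1, 0, -0.0015, 0.0705, 0, 0, 0], [-1, 0, -0.0015, 0.0705, 0, 0, 0], [-1, 0.02, -0.0015, 0.0705, 0, 0, 0], [-1, 0.035, -0.0015, 0.0705, 0, 0, 0], [-1, 0.05, -0.0015, 0.0705, 0, 0, 0], [-1, 0.065, -0.0015, 0.0705, 0, 0, 0], [-1, 0.08, -0.0015, 0.0705, 0, 0, 0], [-1, 0.1, -0.0015, 0.0705, 0, 0, 0], [-1, 0.12, -0.0015, 0.0705, 0, 0, 0], [-1, 0.14, -0.0015, 0.0705, 0, 0, 0], [-1, 0.16, -0.0015, 0.0705, 0, 0, 0], [-1, 0.18, -0.0015, 0.0705, 0, 0, 0], [-1, 0.195, -0.0015, 0.0705, 0, 0, 0], [-1, 0.205, -0.0015, 0.0705, 0, 0, 0], [-1, 0.205, -0.0015, 0.0705, 0, 0, 0], [-1, 0.205, -0.0015, 0.0705, 0, 0, 0]],
])

```text
clock: 23.25
eef_pos: [0.6338, 0.0288, 0.0849]
orientation: [2.31, 2.128, -0.0]
contact_force: [-0.4, -0.5, -0.5]
width: 0.211
finger_force: 58.9
```

```bash
python3 -c "
from h import *
held('blue',.005);hung('green');hung('red')"
```

```text
t 23.25 pos [0.6338 0.0288 0.0849] ori [ 2.3104e+00  2.1282e+00 -3.0000e-04] w 0.21117462028005285 f [-0.4 -0.5 -0.5] 58.86793792247772
tcp rail [0.0001 0.0046]
shift [ 0.0004 -0.0001  0.0054] yaw err -0.0006 tilt [ 0. -0. -1.]
knob top z 0.1121 rail [0.0016 0.0052] [0.018  0.0196 0.0036]
 mark red [-0.0209  0.0515] [0.026 0.022 0.005]
 mark blue [-0.0277  0.0048] [0.012 0.014 0.004]
 mark green [-0.0232  0.1041] [0.021 0.016 0.004]
hung green 48 [0.0016 0.1046] [0.0194 0.0181 0.0034] 0.10846627858930886
hung red 2177 [-0.0256  0.0385] [0.0781 0.0417 0.0742] 0.17427220273968103
```

Call:
move_arm([
  [[-1, 0, 0, 0.005, 0, 0, 0], [-1, 0, 0, 0.005, 0, 0, 0], [1, 0, 0, 0.005, 0, 0, 0], [1, 0, 0, 0.005, 0, 0, 0], [1, 0, 0, 0.005, 0, 0, 0], [1, 0, 0, 0.005, 0, 0, 0], [1, 0, 0, -0.03, 0, 0, 0], [1, 0, 0, -0.065, 0, 0, 0], [1, -0.005, -0.01, -0.08, 0, 0, 0], [1, -0.025, -0.04, -0.08, 0, 0, 0], [1, -0.045, -0.07, -0.08, 0, 0, 0], [1, -0.065, -0.1, -0.08, 0, 0, 0], [1, -0.085, -0.13, -0.075, 0, 0, 0], [1, -0.1, -0.156, -0.066, 0, 0, 0], [1, -0.1, -0.156, -0.066, 0, 0, 0], [1, -0.1, -0.156, -0.066, 0, 0, 0]],
])

```text
clock: 24.73
eef_pos: [0.4686, -0.0586, 0.1507]
orientation: [-2.313, -2.125, 0.001]
contact_force: [1.0, -0.3, 0.6]
width: 0.999
finger_force: 0.0
```

```bash
python3 - <<'E'
from h import *
knob("yellow",.048)
E
```

```text
t 24.7333 pos [ 0.4686 -0.0586  0.1507] ori [-2.3132e+00 -2.1248e+00  6.0000e-04] w 0.9994195704468084 f [ 1.  -0.3  0.6] 0.0
yellow 456 [ 0.4702 -0.059   0.0731] [0.019  0.0167 0.0089]
shift [-0.0002  0.0017  0.1027] yaw err 0.0021 tilt [-0.001  0.    -1.   ]
```

View pics/last.png

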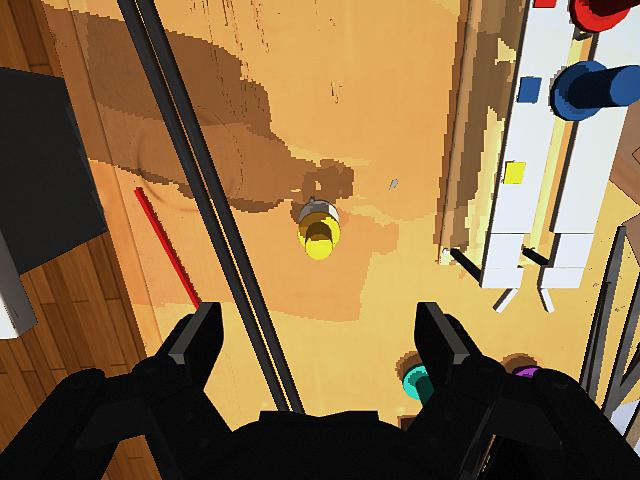

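The wrist view shows yellow at (320,240) under the gripper, with red and blue hanging in line with their marks at upper right.

Call:
move_arm([
  [[1, 0, 0.0015, 0.035, 0, 0, 0], [1, 0, 0.0015, 0.07, 0, 0, 0], [1, 0, 0.0015, 0.098, 0, 0, 0], [1, 0, 0.0015, 0.1025, 0, 0, 0], [-1, 0, 0.0015, 0.1025, 0, 0, 0], [-1, 0, 0.0015, 0.1025, 0, 0, 0], [-1, 0, 0.0015, 0.1025, 0, 0, 0], [-1, 0, 0.0015, 0.1025, 0, 0, 0], [-1, 0, 0.0015, 0.1025, 0, 0, 0], [-1, 0, 0.0015, 0.1025, 0, 0, 0], [-1, 0, 0.0015, 0.1025, 0, 0, 0], [-1, 0, 0.0015, 0.1025, 0, 0, 0], [-1, 0, 0.0015, 0.1025, 0, 0, 0], [-1, 0, 0.0015, 0.075, 0, 0, 0], [-1, 0, 0.0015, 0.04, 0, 0, 0], [-1, 0, 0.0015, 0, 0, 0, 0], [-1, 0, 0.0015, 0, 0, 0, 0]],
])

```text
clock: 26.2
eef_pos: [0.4751, -0.0592, 0.1575]
orientation: [2.306, 2.122, 0.008]
contact_force: [2.1, 0.1, -0.8]
width: 0.212
finger_force: 58.9
```

Call:
move_arm([
  [[-1, -0.03, 0.02, 0, 0, 0, 0], [-1, -0.055, 0.045, 0, 0, 0, 0], [-1, -0.075, 0.075, 0, 0, 0, 0], [-1, -0.09, 0.105, 0, 0, 0, 0], [-1, -0.1, 0.135, 0, 0, 0, 0], [-1, -0.104, 0.155, 0, 0, 0, 0], [-1, -0.104, 0.155, 0, 0, 0, 0], [-1, -0.104, 0.155, 0, 0, 0, 0]],
])

```text
clock: 26.87
eef_pos: [0.6176, -0.175, 0.1503]
orientation: [-2.312, -2.127, 0.0]
contact_force: [-1.1, 0.0, -2.1]
width: 0.213
finger_force: 59.1
```

```bash
python3 -c "
from h import *
held('yellow',-.2)"
```

```text
t 26.8667 pos [ 0.6176 -0.175   0.1503] ori [-2.3115e+00 -2.1269e+00  3.0000e-04] w 0.2129508894428051 f [-1.1  0.  -2.1] 59.08398628234863
tcp rail [ 0.0009 -0.1998]
shift [-0.0002 -0.0008  0.0708] yaw err 0.0005 tilt [-0.  0. -1.]
knob top z 0.1753 rail [ 0.0248 -0.1927] [0. 0. 0.]
```

Call:
move_arm([
  [[-1, 0, -0.001, 0.03, 0, 0, 0], [-1, 0, -0.001, 0.06, 0, 0, 0], [-1, 0, -0.001, 0.066, 0, 0, 0], [-1, 0, -0.001, 0.066, 0, 0, 0], [-1, 0.02, -0.001, 0.066, 0, 0, 0], [-1, 0.035, -0.001, 0.066, 0, 0, 0], [-1, 0.05, -0.001, 0.066, 0, 0, 0], [-1, 0.065, -0.001, 0.066, 0, 0, 0], [-1, 0.08, -0.001, 0.066, 0, 0, 0], [-1, 0.1, -0.001, 0.066, 0, 0, 0], [-1, 0.12, -0.001, 0.066, 0, 0, 0], [-1, 0.14, -0.001, 0.066, 0, 0, 0], [-1, 0.155, -0.001, 0.066, 0, 0, 0], [-1, 0.155, -0.001, 0.066, 0, 0, 0], [-1, 0.155, -0.001, 0.066, 0, 0, 0]],
])

```text
clock: 28.17
eef_pos: [0.6293, -0.0191, 0.085]
orientation: [2.309, 2.129, -0.0]
contact_force: [0.3, -0.4, -1.2]
width: 0.216
finger_force: 59.1
```

```bash
python3 -c "
from h import *
held('yellow',-.045);hung('green')"
```

```text
t 28.1667 pos [ 0.6293 -0.0191  0.085 ] ori [ 2.3094e+00  2.1293e+00 -1.0000e-04] w 0.21557980836347335 f [ 0.3 -0.4 -1.2] 59.13115382194519
tcp rail [-0.0004 -0.0435]
shift [-0.0015  0.0004  0.0055] yaw err -0.0016 tilt [ 0. -0. -1.]
knob top z 0.147 rail [ 0.0477 -0.0316] [0.002  0.0013 0.0049]
 mark red [-0.0209  0.0508] [0.027 0.024 0.005]
 mark blue [-0.019   0.0045] [0.03  0.022 0.005]
```

View pics/last.png

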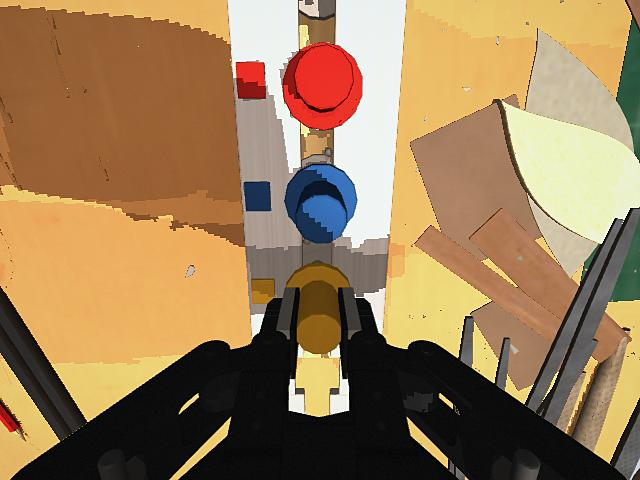

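The wrist view shows yellow held next to its mark (262,292), with blue (320,200) and red (322,85) hanging at theirs. I'll release it, then fetch the cap.

Call:
move_arm([
  [[-1, -0.001, 0, 0.005, 0, 0, 0], [-1, -0.001, 0, 0.0055, 0, 0, 0], [1, -0.001, 0, 0.0055, 0, 0, 0], [1, -0.001, 0, 0.0055, 0, 0, 0], [1, -0.001, 0, 0.0055, 0, 0, 0], [1, -0.001, 0, 0.0055, 0, 0, 0], [1, -0.001, 0, -0.03, 0, 0, 0], [1, -0.001, 0, -0.065, 0, 0, 0], [1, -0.03, -0.003, -0.08, 0, 0, 0], [1, -0.065, -0.006, -0.08, 0, 0, 0], [1, -0.1, -0.009, -0.08, 0, 0, 0], [1, -0.135, -0.012, -0.08, 0, 0, 0], [1, -0.17, -0.015, -0.08, 0, 0, 0], [1, -0.205, -0.018, -0.08, 0, 0, 0], [1, -0.24, -0.021, -0.075, 0, 0, 0], [1, -0.275, -0.024, -0.065, 0, 0, 0], [1, -0.3, -0.027, -0.05, 0, 0, 0], [1, -0.312, -0.028, -0.045, 0, 0, 0], [1, -0.312, -0.028, -0.045, 0, 0, 0], [1, -0.312, -0.028, -0.045, 0, 0, 0]],
])

```text
clock: 29.93
eef_pos: [0.5751, -0.3286, 0.1294]
orientation: [-2.312, -2.125, -0.0]
contact_force: [-0.5, 0.2, 0.4]
width: 1.005
finger_force: 0.0
```

```bash
python3 - <<'E'
from h import *
knob("orange",.033,(.53,.62,-.37,-.28),(.053,.066))
p=vision.camera("side");cv2.imwrite("pics/s8.png",cv2.resize(p["color"][150:290,280:440],None,fx=4,fy=4))
E
```

```text
t 29.9333 pos [ 0.5751 -0.3286  0.1294] ori [-2.3118e+00 -2.1253e+00 -3.0000e-04] w 1.0049644133524 f [-0.5  0.2  0.4] 0.0
orange 225 [ 0.5766 -0.3246  0.0571] [0.0197 0.0139 0.0082]
shift [0.004  0.0012 0.0964] yaw err 0.0013 tilt [-0.001  0.001 -1.   ]
```

View pics/s8.png

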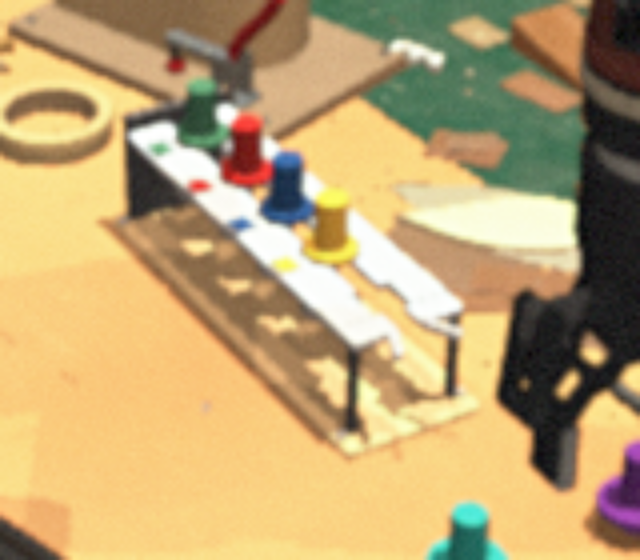

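The crop shows all four hangers at their marks (green, red, blue, yellow from deep to mouth). Now I'll grasp the cap.

Call:
move_arm([
  [[1, 0.001, 0.001, 0.035, 0, 0, 0], [1, 0.001, 0.001, 0.07, 0, 0, 0], [1, 0.001, 0.001, 0.0955, 0, 0, 0], [1, 0.001, 0.001, 0.0955, 0, 0, 0], [-1, 0.001, 0.001, 0.0955, 0, 0, 0], [-1, 0.001, 0.001, 0.0955, 0, 0, 0], [-1, 0.001, 0.001, 0.0955, 0, 0, 0], [-1, 0.001, 0.001, 0.0955, 0, 0, 0], [-1, 0.001, 0.001, 0.0955, 0, 0, 0], [-1, 0.001, 0.001, 0.0955, 0, 0, 0], [-1, 0.001, 0.001, 0.0955, 0, 0, 0], [-1, 0.001, 0.001, 0.0955, 0, 0, 0], [-1, 0.001, 0.001, 0.0955, 0, 0, 0], [-1, 0.001, 0.001, 0.075, 0, 0, 0], [-1, 0.001, 0.001, 0.04, 0, 0, 0], [-1, 0.001, 0.001, 0, 0, 0, 0], [-1, 0.001, 0.001, -0.03, 0, 0, 0], [-1, 0.001, 0.001, -0.03, 0, 0, 0]],
])

```text
clock: 31.53
eef_pos: [0.5795, -0.3301, 0.1676]
orientation: [2.304, 2.12, 0.003]
contact_force: [0.8, 0.3, 0.0]
width: 0.209
finger_force: 58.7
```

Call:
move_arm([
  [[-1, 0.03, 0.003, 0, 0, 0, 0], [-1, 0.06, 0.007, 0, 0, 0, 0], [-1, 0.09, 0.01, 0, 0, 0, 0], [-1, 0.12, 0.013, 0, 0, 0, 0], [-1, 0.15, 0.017, 0, 0, 0, 0], [-1, 0.18, 0.02, 0, 0, 0, 0], [-1, 0.21, 0.024, 0, 0, 0, 0], [-1, 0.24, 0.028, 0, 0, 0, 0], [-1, 0.255, 0.0285, 0.01, 0, 0, 0], [-1, 0.255, 0.0285, 0.03, 0, 0, 0], [-1, 0.255, 0.0285, 0.04, 0, 0, 0], [-1, 0.255, 0.0285, 0.04, 0, 0, 0]],
])

```text
clock: 32.53
eef_pos: [0.6241, -0.0761, 0.117]
orientation: [-2.309, -2.125, 0.004]
contact_force: [-1.1, -0.1, -0.3]
width: 0.21
finger_force: 58.7
```

```bash
python3 - <<'E'
from h import *
held("orange",-.1,.1)
E
```

```text
t 32.5333 pos [ 0.6241 -0.0761  0.117 ] ori [-2.3092 -2.1249  0.0043] w 0.21011900884184953 f [-1.1 -0.1 -0.3] 58.691516518592834
tcp rail [-0.0008 -0.1007]
shift [0.0007 0.001  0.0375] yaw err 0.0004 tilt [-0.004  0.001 -1.   ]
knob top z 0.1422 rail [-0.0055 -0.1004] [0.0311 0.0205 0.0332]
 mark blue [-0.0186  0.0003] [0.03  0.027 0.005]
```

View pics/last.png

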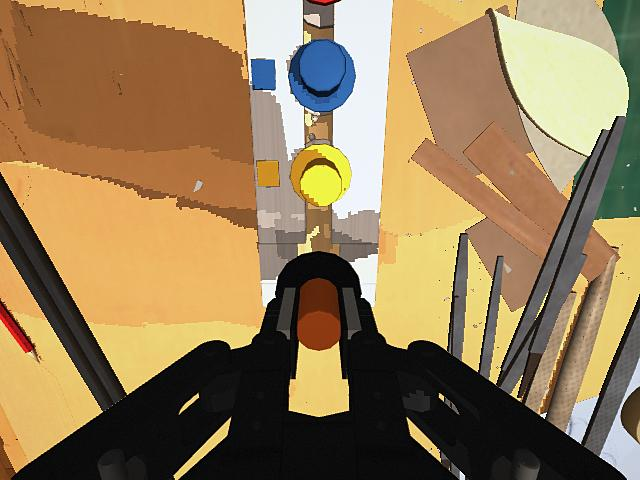

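The wrist view shows the cap in hand over the notch at (320,310), with yellow and blue in front and unharmed. I'll lower it.

Call:
move_arm([
  [[-1, 0.0005, 0.001, 0.01, 0, 0, 0], [-1, 0.0005, 0.001, 0.018, 0, 0, 0], [-1, 0.0005, 0.001, 0.022, 0, 0, 0], [-1, 0.0005, 0.001, 0.026, 0, 0, 0], [-1, 0.0005, 0.001, 0.03, 0, 0, 0], [-1, 0.0005, 0.001, 0.033, 0, 0, 0], [-1, 0.0005, 0.001, 0.035, 0, 0, 0], [-1, 0.0005, 0.001, 0.035, 0, 0, 0], [-1, 0.0005, 0.001, 0.035, 0, 0, 0]],
])

```text
clock: 33.33
eef_pos: [0.6263, -0.0756, 0.0843]
orientation: [-2.311, -2.126, 0.002]
contact_force: [-5.0, -0.3, -3.6]
width: 0.212
finger_force: 59.1
```

Call:
move_arm([
  [[-1, 0, -0.001, 0.001, 0, 0, 0], [-1, 0, -0.001, 0.002, 0, 0, 0], [-1, 0, -0.001, 0.002, 0, 0, 0], [-1, 0, -0.001, 0.002, 0, 0, 0]],
])

```text
clock: 33.67
eef_pos: [0.6262, -0.0756, 0.0838]
orientation: [2.311, 2.127, 0.001]
contact_force: [-5.5, 0.6, 6.9]
width: 0.211
finger_force: 60.3
```

Call:
move_arm([
  [[1, 0, -0.001, 0.001, 0, 0, 0], [1, 0, -0.001, 0.001, 0, 0, 0], [1, 0, -0.001, 0.001, 0, 0, 0], [1, 0, -0.001, 0.001, 0, 0, 0], [1, 0, -0.001, -0.03, 0, 0, 0], [1, 0, -0.001, -0.065, 0, 0, 0], [1, 0, -0.03, -0.1, 0, 0, 0], [1, 0, -0.065, -0.12, 0, 0, 0], [1, 0, -0.1, -0.14, 0, 0, 0], [1, 0, -0.1, -0.14, 0, 0, 0], [1, 0, -0.1, -0.14, 0, 0, 0]],
])

```text
clock: 34.58
eef_pos: [0.5263, -0.0674, 0.2248]
orientation: [2.31, 2.125, 0.003]
contact_force: [0.9, -0.1, -0.7]
width: 0.998
finger_force: 0.0
```

```bash
python3 - <<'E'
from h import *
s=st();p=vision.camera("wrist");cv2.imwrite("pics/fin.png",p["color"]);W,c=cloud(p),p["color"]
for n in ["green","red","blue","yellow","orange"]:
    w=top(W,c,n,.097,.118,(.59,.69,-.12,.17))
    if len(w):print(n,len(w),inrail(((w.max(0)+w.min(0))/2)[:2]).round(4),np.ptp(w,axis=0).round(4),np.percentile(w[:,2],[50,98]).round(4))
L=inrail(W[...,:2]);H=cv2.cvtColor(c,cv2.COLOR_BGR2HSV)
r=np.hypot(L[...,0],L[...,1]+.1);m=(r<.021)&(r>.013)&(W[...,2]<.09)&(c.max(-1)<70);print("cap collar z",np.percentile(W[m][:,2],[5,50,95]).round(4),m.sum())
E
```

```text
t 34.5833 pos [ 0.5263 -0.0674  0.2248] ori [2.3098 2.125  0.003 ] w 0.9975308469431626 f [ 0.9 -0.1 -0.7] 0.0
red 722 [0.0025 0.0506] [0.0191 0.0179 0.0123] [0.1072 0.1087]
blue 598 [0.0015 0.0038] [0.019  0.0189 0.0112] [0.1072 0.1087]
yellow 651 [ 0.0019 -0.072 ] [0.0216 0.0714 0.0112] [0.1073 0.1087]
orange 167 [-0.0013 -0.0725] [0.0182 0.0725 0.0107] [0.1036 0.1075]
cap collar z [0.0734 0.0752 0.0764] 791
```

View pics/fin.png

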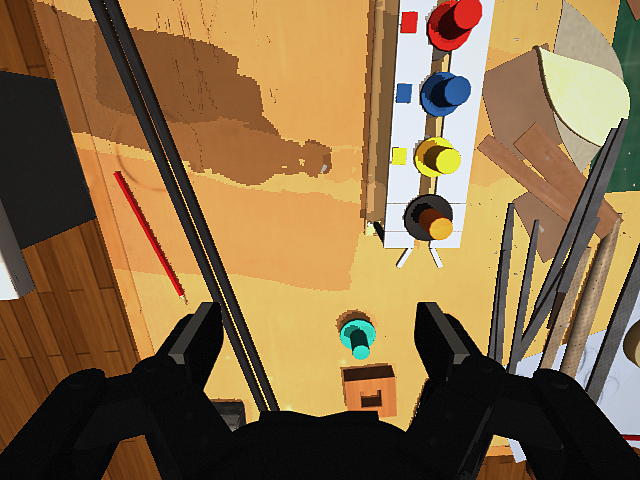

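The cap collar's top is at 75 mm, so the cap is fully seated. Red reads about 4 mm short, so I'll re-measure from straight above.

Call:
move_arm([
  [[1, 0.03, 0.03, -0.02, 0, 0, 0], [1, 0.06, 0.06, -0.03, 0, 0, 0], [1, 0.09, 0.09, -0.03, 0, 0, 0], [1, 0.11, 0.105, -0.03, 0, 0, 0], [1, 0.11, 0.105, -0.03, 0, 0, 0], [1, 0.11, 0.105, -0.03, 0, 0, 0], [1, 0.11, 0.105, -0.03, 0, 0, 0]],
])

```text
clock: 35.22
eef_pos: [0.6402, 0.0335, 0.2512]
orientation: [-2.31, -2.127, 0.003]
contact_force: [-0.7, -0.5, -0.7]
width: 1.005
finger_force: 0.0
```

```bash
cat > m.py <<'E'
from h import *
from scipy.optimize import least_squares
s=st();p=vision.camera("wrist");cv2.imwrite("pics/chk.png",p["color"]);W,c=cloud(p),p["color"];L=inrail(W[...,:2])
for n,y in [("green",.105),("red",.055),("blue",.005),("yellow",-.045)]:
    H=cmask(c,n)
    if n=="yellow": h=cv2.cvtColor(c,cv2.COLOR_BGR2HSV)[...,0];H=(h>14)&(h<34)
    for lab,lo,hi,x in [("knob",.1045,.112,0),("collar",.0725,.078,0),("mark",.067,.0745,-.028)]:
        m=H&(W[...,2]>lo)&(W[...,2]<hi)&(abs(L[...,1]-y)<.025)&(abs(L[...,0]-x)<(.0075 if x else .022));w=L[m]
        if lab=="collar": w=w[np.hypot(w[:,0]-0,w[:,1]-y)>.0]
        if len(w)>10: print(n,lab,len(w),((w.max(0)+w.min(0))/2*1000).round(1),(np.ptp(w,axis=0)*1000).round(1))
E
python3 m.py
```

```text
t 35.2167 pos [0.6402 0.0335 0.2512] ori [-2.3102 -2.127   0.0025] w 1.004602974366636 f [-0.7 -0.5 -0.7] 0.0
green knob 14 [  0.4 104.5] [17.6 17.9]
green collar 168 [  1.4 104.1] [32.  31.7]
green mark 56 [-28.  104.8] [10.8 12.6]
red knob 415 [ 2.6 51.5] [18.7 18.8]
red collar 523 [ 2.5 51.9] [32.8 32.6]
red mark 187 [-28.2  55. ] [11.8 13.2]
blue knob 349 [1.8 3.7] [18.8 18.7]
blue collar 376 [2.2 5.9] [32.5 27.5]
blue mark 157 [-28.    4.9] [11.5 13.8]
yellow knob 319 [  1.1 -45.2] [18.8 19.1]
yellow collar 396 [  1.4 -43.5] [33.  29.1]
yellow mark 161 [-28.9 -38.5] [13.2 34.6]
```

View pics/chk.png

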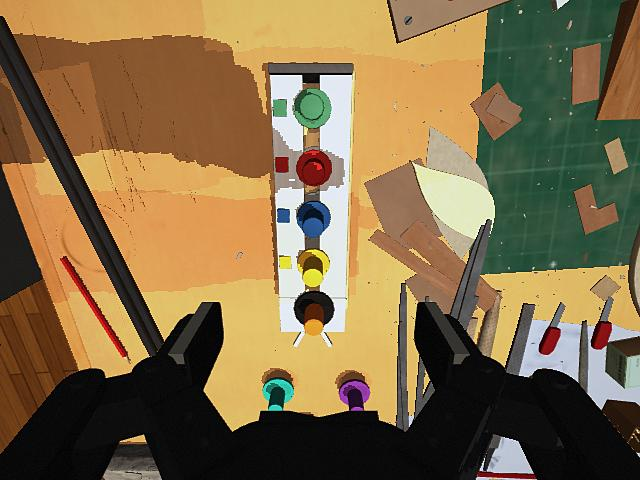

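The overhead view shows the cap seated (314,312). Red (313,168) sits about 3 mm short of its mark, and the rest are within 1.5 mm. I'll regrip red and shift it 3.5 mm deeper.

Call:
move_arm([
  [[1, 0.03, -0.004, 0.02, 0, 0, 0], [1, 0.042, -0.005, 0.05, 0, 0, 0], [1, 0.042, -0.005, 0.085, 0, 0, 0], [1, 0.042, -0.005, 0.12, 0, 0, 0], [1, 0.042, -0.005, 0.155, 0, 0, 0], [1, 0.042, -0.005, 0.169, 0, 0, 0], [1, 0.042, -0.005, 0.169, 0, 0, 0], [-1, 0.042, -0.005, 0.169, 0, 0, 0], [-1, 0.042, -0.005, 0.169, 0, 0, 0], [-1, 0.042, -0.005, 0.169, 0, 0, 0], [-1, 0.042, -0.005, 0.169, 0, 0, 0], [-1, 0.042, -0.005, 0.169, 0, 0, 0], [-1, 0.042, -0.005, 0.169, 0, 0, 0], [-1, 0.042, -0.005, 0.169, 0, 0, 0], [-1, 0.042, -0.005, 0.169, 0, 0, 0], [-1, 0.042, -0.005, 0.169, 0, 0, 0], [-1, 0.042, -0.005, 0.168, 0, 0, 0], [-1, 0.042, -0.005, 0.168, 0, 0, 0]],
])

```text
clock: 36.77
eef_pos: [0.6389, 0.0759, 0.0852]
orientation: [2.311, 2.127, 0.001]
contact_force: [-0.4, -0.1, -1.0]
width: 0.21
finger_force: 58.6
```

Call:
move_arm([
  [[-1, 0.0015, 0, 0, 0, 0, 0], [-1, 0.003, 0, 0, 0, 0, 0], [-1, 0.0035, 0, 0, 0, 0, 0], [-1, 0.0035, 0, 0, 0, 0, 0], [-1, 0.0035, 0, 0.001, 0, 0, 0], [-1, 0.0035, 0, 0.001, 0, 0, 0]],
])

```text
clock: 37.27
eef_pos: [0.6392, 0.0793, 0.085]
orientation: [2.311, 2.127, 0.001]
contact_force: [-4.5, -2.0, 12.1]
width: 0.212
finger_force: 60.2
```

```bash
python3 -c "
from h import *
held('red',.055)"
```

```text
t 37.2667 pos [0.6392 0.0793 0.085 ] ori [2.3111e+00 2.1270e+00 1.0000e-03] w 0.21206465704955732 f [-4.5 -2.  12.1] 60.17291486263275
tcp rail [0.0013 0.0554]
shift [-0.0004 -0.0013  0.0055] yaw err 0.0002 tilt [ 0.001 -0.    -1.   ]
knob top z 0.1085 rail [0.0029 0.0559] [0.018  0.0198 0.0066]
 mark red [-0.0202  0.0448] [0.026 0.043 0.004]
 mark green [-0.0227  0.1026] [0.022 0.02  0.004]
```

Call:
move_arm([
  [[1, 0, 0, 0, 0, 0, 0], [1, 0, 0, 0, 0, 0, 0], [1, 0, 0, 0, 0, 0, 0], [1, 0, 0, 0, 0, 0, 0], [1, 0, 0, -0.03, 0, 0, 0], [1, 0, 0, -0.065, 0, 0, 0], [1, -0.01, 0, -0.1, 0, 0, 0], [1, -0.03, 0, -0.13, 0, 0, 0], [1, -0.045, 0.005, -0.165, 0, 0, 0], [1, -0.045, 0.005, -0.165, 0, 0, 0], [1, -0.045, 0.005, -0.165, 0, 0, 0]],
])

```text
clock: 38.23
eef_pos: [0.6416, 0.0332, 0.2508]
orientation: [2.311, 2.124, 0.005]
contact_force: [0.9, -0.6, -0.2]
width: 1.001
finger_force: 0.0
```

```bash
python3 m.py
```

```text
t 38.2333 pos [0.6416 0.0332 0.2508] ori [2.311  2.1239 0.0046] w 1.0005435770999123 f [ 0.9 -0.6 -0.2] 0.0
green knob 12 [  1.8 104.7] [18.1 18.5]
green collar 176 [  1.4 104.4] [31.9 32.4]
green mark 57 [-27.9 104.8] [10.9 12.6]
red knob 421 [ 2.5 55.1] [18.6 19.5]
red collar 536 [-1.6 55.1] [40.5 33.2]
red mark 187 [-28.   55.1] [12.2 13.3]
blue knob 341 [1.9 3.6] [17.9 18.9]
blue collar 388 [1.7 5.7] [32.4 28.2]
blue mark 163 [-27.9   4.9] [11.4 13.8]
yellow knob 321 [  1.4 -45.2] [18.8 18.8]
yellow collar 383 [ -1.7 -42.9] [40.  28.7]
yellow mark 155 [-28.6 -47.2] [13.7 26.6]
```

Everything is now within about 1.5 mm. Since red was corrected after the cap went in, I'll lift the cap out and seat it again so it really is the last step.

Call:
move_arm([
  [[1, -0.035, -0.003, 0, 0, 0, 0], [1, -0.07, -0.005, 0.02, 0, 0, 0], [1, -0.105, -0.007, 0.05, 0, 0, 0], [1, -0.11, -0.007, 0.085, 0, 0, 0], [1, -0.11, -0.007, 0.12, 0, 0, 0], [1, -0.11, -0.007, 0.155, 0, 0, 0], [1, -0.11, -0.007, 0.167, 0, 0, 0], [1, -0.11, -0.007, 0.167, 0, 0, 0], [-1, -0.11, -0.007, 0.167, 0, 0, 0], [-1, -0.11, -0.007, 0.167, 0, 0, 0], [-1, -0.11, -0.007, 0.167, 0, 0, 0], [-1, -0.11, -0.007, 0.167, 0, 0, 0], [-1, -0.11, -0.007, 0.167, 0, 0, 0], [-1, -0.11, -0.007, 0.167, 0, 0, 0], [-1, -0.11, -0.007, 0.167, 0, 0, 0], [-1, -0.11, -0.007, 0.167, 0, 0, 0], [-1, -0.11, -0.007, 0.167, 0, 0, 0]],
])

```text
clock: 39.7
eef_pos: [0.6248, -0.0751, 0.083]
orientation: [2.311, 2.126, 0.002]
contact_force: [-0.7, -0.2, 4.2]
width: 0.213
finger_force: 58.4
```

Call:
move_arm([
  [[-1, 0, 0, -0.01, 0, 0, 0], [-1, 0, 0, -0.025, 0, 0, 0], [-1, 0, 0, -0.03, 0, 0, 0], [-1, 0, 0, -0.03, 0, 0, 0], [-1, 0, 0, -0.03, 0, 0, 0], [-1, 0, 0, -0.03, 0, 0, 0]],
])

```text
clock: 40.2
eef_pos: [0.6238, -0.0749, 0.1114]
orientation: [-2.311, -2.127, 0.001]
contact_force: [0.1, 0.2, -0.9]
width: 0.211
finger_force: 58.6
```

Call:
move_arm([
  [[-1, 0, 0.0005, 0.008, 0, 0, 0], [-1, 0, 0.0005, 0.013, 0, 0, 0], [-1, 0, 0.0005, 0.018, 0, 0, 0], [-1, 0, 0.0005, 0.022, 0, 0, 0], [-1, 0, 0.0005, 0.026, 0, 0, 0], [-1, 0, 0.0005, 0.029, 0, 0, 0], [-1, 0, 0.0005, 0.03, 0, 0, 0], [-1, 0, 0.0005, 0.03, 0, 0, 0], [-1, 0, 0.0005, 0.03, 0, 0, 0]],
])

```text
clock: 40.95
eef_pos: [0.6244, -0.075, 0.0829]
orientation: [2.312, 2.127, -0.0]
contact_force: [-5.3, 0.9, 12.6]
width: 0.213
finger_force: 60.0
```

Seated again, at the same height and with a contact force. Release and check.

Call:
move_arm([
  [[1, 0, 0, 0, 0, 0, 0], [1, 0, 0, 0, 0, 0, 0], [1, 0, 0, 0, 0, 0, 0], [1, 0, 0, 0, 0, 0, 0], [1, 0, 0, -0.03, 0, 0, 0], [1, 0, 0, -0.065, 0, 0, 0], [1, 0.01, 0, -0.1, 0, 0, 0], [1, 0.04, 0, -0.135, 0, 0, 0], [1, 0.08, 0.003, -0.165, 0, 0, 0], [1, 0.11, 0.005, -0.168, 0, 0, 0], [1, 0.11, 0.005, -0.168, 0, 0, 0], [1, 0.11, 0.005, -0.168, 0, 0, 0], [1, 0.11, 0.005, -0.168, 0, 0, 0]],
])

```text
clock: 42.03
eef_pos: [0.6385, 0.0342, 0.2492]
orientation: [-2.311, -2.128, 0.001]
contact_force: [0.3, 0.1, -0.8]
width: 1.0
finger_force: 0.0
```

```bash
cat >> m.py <<'E'
r=np.hypot(L[...,0],L[...,1]+.1);m=(r<.021)&(r>.013)&(W[...,2]<.09)&(c.max(-1)<70);print("cap collar z",np.percentile(W[m][:,2],[5,50,95]).round(4),m.sum())
E
python3 m.py | grep -v mark
```

```text
t 42.0333 pos [0.6385 0.0342 0.2492] ori [-2.3108e+00 -2.1279e+00  1.3000e-03] w 0.9995458922936237 f [ 0.3  0.1 -0.8] 0.0
green knob 15 [  1.3 104.5] [19.  18.5]
green collar 178 [  1.2 104.1] [32.6 32.2]
red knob 421 [ 2.7 55.1] [18.5 19.3]
red collar 537 [-1.4 55.1] [41.1 33. ]
blue knob 347 [2.1 4. ] [18.7 18.7]
blue collar 385 [1.7 6. ] [32.3 27.3]
yellow knob 318 [  1.5 -45.1] [18.7 19. ]
yellow collar 390 [  1.  -43.2] [32.8 28.5]
cap collar z [0.0742 0.0754 0.0766] 503
```

```bash
python3 -c "
from h import *
print(ctrl.job_done())"
```

```text
the job is handed in; nothing more can be done
None
```

The job is handed in at about 42 s: all four hangers hang within about 1.5 mm of their marks (by wrist camera; red was nudged 3.5 mm after the cap first went in) and the cap, then lifted and put back so it went in last, is fully down in its notch.

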